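Change over the crew's radio batteries in the charging shelf

ROBOT

A 6-joint arm with a two-finger parallel gripper is mounted at the origin on the work surface. World frame = base frame: x ahead of the robot, y to its left, z up, the work surface at z = 0. Lengths are in mm, angles in degrees, forces in N, time in s.
With the tool pointing down it reaches from about 300 to 850 mm from the base axis. Payload 4.2 kg.
Tool frame: the origin (TCP) lies on the centre line of the jaws, within the pads' length; the fingertips stand 14 mm ahead of it and the grasp point (between the pads) lies 5 mm behind it; z points along the fingers, y is the line along which they close (so a half turn about z gives the same grasp; the last joint's range is limited). The gripper opens to 91 mm and grips with 3 to 60 N. Pads are 32 mm wide; open, the fingers measure 118 mm over their backs; the gripper's body (76 mm by 178 mm) begins 60 mm behind the grasp point.
Start: joints at [66.921, 18.312, 89.639, -0, 72.044, -1.146], TCP at [214.777, 533.397, 227.976] pointing down, gripper open.
Joint ranges: [-177.97, 177.97], [-48.28, 115.42], [12.27, 149.76], [-77.06, 257.06], [2.81, 150.46], [-146.56, 146.56]. Speed limits (degrees/s): [147.25, 147.25, 180, 180, 180, 180].

INTERFACE

Orientations are given as [roll, pitch, yaw] about the fixed x, y, z axes, in that order (R = Rz(yaw) Ry(pitch) Rx(roll)).
In Python, from workcell import * gives the robot as it stands. The module is installed in compiled form; this text tells all that it offers.
- The arm moves only by the shell command python3 -m crank 'ROWS' [FORCE]. ROWS is JSON, a list of rows, each an object of numbers: "grip": the finger opening in m, from 0 to 0.0912; "x", "y", "z": the shift along the tool's x, y, z in m; "yaw": the turn about the tool's z in rad. In form: [{"grip": .., "x": .., "y": .., "z": .., "yaw": ..}, ...]. A call has exactly 5 rows; each row is the pose to reach, as a shift and turn from the pose commanded when the call began, along the tool's axes at that moment; what a row does not reach only later rows make up. A row lasts 1/12 s, in which the tool goes at most 41.7 mm and 7.16 degrees, less where a joint would pass 70% of its speed; a pose out of reach is approached as far as the arm can. A call with a gripper value outside its range is refused whole. The fingers move at their own pace and stop on an object; FORCE is the grip in N (left out, the last holds). Time passes only in rows, so rows that repeat a pose let the fingers close, or fill a call up. It gives the time, the measured TCP pose, the force, the opening and the grip force at its end, in the units of the state.
- state(): the state, without advancing time (a new reading comes with each control period).
- grab_frame(name): name is "scene" or "top"; returns the picture (480x640x3 uint8, red, green, blue); there is no depth.
- camera_model(name): a dict with "intrinsics" (3x3 intrinsics, pixels), "distortion" ([k1, k2, p1, p2, k3] as OpenCV has them; the pictures are not rectified), "R" (3x3) and "t" (3): a world point X has camera coordinates R X + t. Camera axes: x right, y down, z forward; pixel columns grow to the right and rows downward; lengths in mm; the calibration is good to about 2 mm. A picture is of the moment at which its call begins. camera_model takes no time and is no camera call.
- job_done(): hands the job in; it is judged then, once.
The state is a dict: "time_s": time; "qpos": joint angles; "qvel": joint speeds; "effort": joint torques, N m; "ee_pos": TCP position; "ee_rot": TCP orientation; "force": force on the tool from outside, world axes, zero at the start; "torque": the same for the moment, N m; "gripper_width": finger opening in mm; "gripper_force": force on a finger pad.
Only numpy, scipy, OpenCV 4.12 (cv2) and the standard library are available. Lean on these libraries where they do the work, as an engineer would, in place of code of your own. Each camera call takes 0.05 s, during which the arm holds its last target. There are 200 camera calls.

TASK

Change over the crew's radio batteries: pull out the shelf under the oak stand, take every charged pack out of the charger and stand it upright in a compartment of the wooden ready rack, and plug every spent pack from the cork mat fully home into a charger pocket. Then push the shelf fully back in under the stand. Leave the mug and the tape dispenser where they are.

Things in the scene. Friction and masses are not known exactly. Their poses are not given: they have to be found in the camera images.
- shelf (a joint): pull-out shelf under the oak stand, carrying the charger: metres drawn out, 0 = fully home, 0.16 = fully out; it slides along the -x axis of stand_front (towards the robot), resists with 3 N (more when moved fast) and stays where it is left
- shelf_handle (a point): middle of the steel bar handle on the shelf's front edge, 55 mm above the desk: a round bar 11 mm thick and 120 mm long lying along the stand's y, 35 mm in front of the shelf's front lip (lip top 70 mm above the desk) and, when the shelf is home, 85 mm in front of the front edge of the stand's top. Its axes are the stand's
- pocket0 (a point): charger pocket: centre of its floor, 40 mm above the desk; moves with the shelf, axes as the stand's. A rectangular hole 24 mm deep (mouth = charger's top face, 64 mm above the desk), 45 mm along x by 61 mm along y; four in a row along y, 68 mm apart, 0 at the -y end, 135 mm behind the handle. A pack fully home has its origin here and stands 40 mm out of the charger
- pocket1 (a point): charger pocket: centre of its floor, 40 mm above the desk; moves with the shelf, axes as the stand's. A rectangular hole 24 mm deep (mouth = charger's top face, 64 mm above the desk), 45 mm along x by 61 mm along y; four in a row along y, 68 mm apart, 0 at the -y end, 135 mm behind the handle. A pack fully home has its origin here and stands 40 mm out of the charger
- pocket2 (a point): charger pocket: centre of its floor, 40 mm above the desk; moves with the shelf, axes as the stand's. A rectangular hole 24 mm deep (mouth = charger's top face, 64 mm above the desk), 45 mm along x by 61 mm along y; four in a row along y, 68 mm apart, 0 at the -y end, 135 mm behind the handle. A pack fully home has its origin here and stands 40 mm out of the charger
- pocket3 (a point): charger pocket: centre of its floor, 40 mm above the desk; moves with the shelf, axes as the stand's. A rectangular hole 24 mm deep (mouth = charger's top face, 64 mm above the desk), 45 mm along x by 61 mm along y; four in a row along y, 68 mm apart, 0 at the -y end, 135 mm behind the handle. A pack fully home has its origin here and stands 40 mm out of the charger
- stand_front (a point): middle of the front edge of the top of the oak stand (fixed, 270 x 360 mm, top 140 mm above the desk, underside of the top at 122 mm, so 18 mm over packs that are fully home) with a flatbed scanner on it (to 190 mm, set back 75 mm from the front edge); this point is 140 mm above the desk, -x points out of its open front
- charged0: charged battery pack, in pocket0 of the charger at the start (or absent: None); 42 (its x) x 58 (its y) x 64 mm tall, about 0.3 kg, heavier low down, standing upright; origin at the centre of its underside, z up. Flat sides, foot tapered in 3 mm all round over the lowest 8 mm; either way round (half turn) fits
- charged1: charged battery pack, in pocket1 of the charger at the start (or absent: None); 42 (its x) x 58 (its y) x 64 mm tall, about 0.3 kg, heavier low down, standing upright; origin at the centre of its underside, z up. Flat sides, foot tapered in 3 mm all round over the lowest 8 mm; either way round (half turn) fits
- charged2: charged battery pack, in pocket2 of the charger at the start (or absent: None); 42 (its x) x 58 (its y) x 64 mm tall, about 0.3 kg, heavier low down, standing upright; origin at the centre of its underside, z up. Flat sides, foot tapered in 3 mm all round over the lowest 8 mm; either way round (half turn) fits
- charged3: charged battery pack, in pocket3 of the charger at the start (or absent: None); 42 (its x) x 58 (its y) x 64 mm tall, about 0.3 kg, heavier low down, standing upright; origin at the centre of its underside, z up. Flat sides, foot tapered in 3 mm all round over the lowest 8 mm; either way round (half turn) fits
- spent0: spent battery pack, on the cork mat at the start (or absent: None); looks the same as a charged one; 42 (its x) x 58 (its y) x 64 mm tall, about 0.3 kg, heavier low down, standing upright; origin at the centre of its underside, z up. Flat sides, foot tapered in 3 mm all round over the lowest 8 mm; either way round (half turn) fits
- spent1: spent battery pack, on the cork mat at the start (or absent: None); looks the same as a charged one; 42 (its x) x 58 (its y) x 64 mm tall, about 0.3 kg, heavier low down, standing upright; origin at the centre of its underside, z up. Flat sides, foot tapered in 3 mm all round over the lowest 8 mm; either way round (half turn) fits
- spent2: spent battery pack, on the cork mat at the start (or absent: None); looks the same as a charged one; 42 (its x) x 58 (its y) x 64 mm tall, about 0.3 kg, heavier low down, standing upright; origin at the centre of its underside, z up. Flat sides, foot tapered in 3 mm all round over the lowest 8 mm; either way round (half turn) fits
- mat: thin cork hand-in mat, 190 x 190 mm, flat on the desk (0.8 mm, not felt); origin at its centre; left or right of the shelf
- rack: ready rack: open wooden tray 167 (x) x 163 (y) mm, 30 mm high, floor and walls 5 mm, divided two by two, fixed to the desk; origin under its centre; on the other side of the shelf from the mat
- cell0 (a point): compartment of the ready rack: centre of its floor, 5 mm above the desk; inside about 76 mm (rack's x) x 74 mm (rack's y), walls 25 mm above the floor; axes as the rack's
- cell1 (a point): compartment of the ready rack: centre of its floor, 5 mm above the desk; inside about 76 mm (rack's x) x 74 mm (rack's y), walls 25 mm above the floor; axes as the rack's
- cell2 (a point): compartment of the ready rack: centre of its floor, 5 mm above the desk; inside about 76 mm (rack's x) x 74 mm (rack's y), walls 25 mm above the floor; axes as the rack's
- cell3 (a point): compartment of the ready rack: centre of its floor, 5 mm above the desk; inside about 76 mm (rack's x) x 74 mm (rack's y), walls 25 mm above the floor; axes as the rack's
- mug: white mug, 80 mm wide, 92 mm high, origin at the centre of its underside; to be left alone
- tape: black tape dispenser 150 x 55 x 86 mm, origin at the centre of its underside; to be left alone
Things that resemble listed ones, but are neither listed nor needed, are in the scene too. What is shaped like the spent2 but green or orange is not meant. What is shaped like the spent0 but pink or purple is not meant.

How it is judged (in metres and radians):
On the way:
1. the shelf is drawn out from under the stand by at least 120 mm (value of joint shelf above 0.12 m), for 0.2 s.
At the end, for the whole second after the job is handed in: Shelf home within 6 mm; each charged pack upright (0.15 rad) on the floor of the ready rack (6 mm); each spent pack upright (0.06 rad) in a pocket, its origin within 4 mm of the pocket's centre and 3 mm of its floor; all at rest (value of joint shelf between -0.01 and 0.006 m and x of charged0 in the frame of rack between -0.078 and 0.078 m and y of charged0 in the frame of rack between -0.076 and 0.076 m and z of each of charged0, charged1, charged2, charged3 in the frame of rack below 0.011 m and angle between each of charged0, charged1, charged2, charged3's own z axis and vertical below 0.15 rad and linear speed of each of charged0, charged1, charged2, charged3, spent0, spent1, spent2 below 0.02 m/s and x of charged1 in the frame of rack between -0.078 and 0.078 m and y of charged1 in the frame of rack between -0.076 and 0.076 m and x of charged2 in the frame of rack between -0.078 and 0.078 m and y of charged2 in the frame of rack between -0.076 and 0.076 m and x of charged3 in the frame of rack between -0.078 and 0.078 m and y of charged3 in the frame of rack between -0.076 and 0.076 m and ((horizontal distance between spent0 and pocket0 below 0.004 m and z of spent0 in the frame of pocket0 below 0.003 m) or (horizontal distance between spent0 and pocket1 below 0.004 m and z of spent0 in the frame of pocket1 below 0.003 m) or (horizontal distance between spent0 and pocket2 below 0.004 m and z of spent0 in the frame of pocket2 below 0.003 m) or (horizontal distance between spent0 and pocket3 below 0.004 m and z of spent0 in the frame of pocket3 below 0.003 m)) and angle between each of spent0, spent1, spent2's own z axis and vertical below 0.06 rad and ((horizontal distance between spent1 and pocket0 below 0.004 m and z of spent1 in the frame of pocket0 below 0.003 m) or (horizontal distance between spent1 and pocket1 below 0.004 m and z of spent1 in the frame of pocket1 below 0.003 m) or (horizontal distance between spent1 and pocket2 below 0.004 m and z of spent1 in the frame of pocket2 below 0.003 m) or (horizontal distance between spent1 and pocket3 below 0.004 m and z of spent1 in the frame of pocket3 below 0.003 m)) and ((horizontal distance between spent2 and pocket0 below 0.004 m and z of spent2 in the frame of pocket0 below 0.003 m) or (horizontal distance between spent2 and pocket1 below 0.004 m and z of spent2 in the frame of pocket1 below 0.003 m) or (horizontal distance between spent2 and pocket2 below 0.004 m and z of spent2 in the frame of pocket2 below 0.003 m) or (horizontal distance between spent2 and pocket3 below 0.004 m and z of spent2 in the frame of pocket3 below 0.003 m))); the robot touches nothing.
It fails at once if the mug is moved more than 30 mm or tipped over (distance of mug from where it was at the start of the episode above 0.03 m or angle between mug's own z axis and vertical above 0.5 rad).
It fails at once if the tape dispenser is moved more than 30 mm or tipped over (distance of tape from where it was at the start of the episode above 0.03 m or angle between tape's own z axis and vertical above 0.5 rad).
Of charged0, charged1, charged2, charged3 only 2 to 3 are there at a start; the rules pass over those that are not, and their reading is None.
Of spent0, spent1, spent2 only 2 to 3 are there at a start; the rules pass over those that are not, and their reading is None.
At some moment in a run one of spent0, spent1, spent2 may be knocked a few centimetres aside while the robot is not near it.
It also fails if it takes over 210 s, if anything falls off the work surface, if the arm or the gripper's body presses on something with over 40 N, if the wrist force passes 120 N, or if a joint passes its speed limit or range.

## Working session

There is one attempt and no reset: what is moved stays moved. The work goes in short steps, Python scripts to look and compute and a shell command to move; the robot and the scene stay as the last step left them, time stands still between calls to the robot, and variables do not carry over. Pictures are saved under pics/ and viewed, at most 14 in all, crops included, and the job is handed in when it is done.

```bash
mkdir -p pics
python3 - <<'E'
from workcell import *
import cv2,json
for n in("scene","top"):
    cv2.imwrite(f"pics/{n}0.png",grab_frame(n)[:,:,::-1]); c=camera_model(n); print(n,c)
print(state())
E
```

```text
scene {'intrinsics': array([[609.71766109,   0.        , 319.78652089],
       [  0.        , 609.71766109, 245.68122156],
       [  0.        ,   0.        ,   1.        ]]), 'distortion': array([-0.12036499,  0.        ,  0.        ,  0.        ,  0.        ]), 'R': array([[ 0.99910329,  0.04188143,  0.00621013],
       [ 0.0368659 , -0.7884043 , -0.61405177],
       [-0.02082127,  0.61373008, -0.78924132]]), 't': array([-543.96151745,   93.95638121, 1366.60303301])}
top {'intrinsics': array([[544.28581045,   0.        , 319.29301027],
       [  0.        , 544.28581045, 238.90441351],
       [  0.        ,   0.        ,   1.        ]]), 'distortion': array([-0.10464062,  0.        ,  0.        ,  0.        ,  0.        ]), 'R': array([[ 0.09718278, -0.99525734, -0.00428152],
       [-0.9751265 , -0.09435428, -0.20056314],
       [ 0.19920796,  0.02366631, -0.97967142]]), 't': array([  28.16939404,  567.61791036, 1411.49414266])}
{'time_s': 0.1, 'qpos': array([ 6.69221631e+01,  1.83475048e+01,  8.96970916e+01,  1.25643922e-03,
        7.20449588e+01, -1.14667142e+00]), 'qvel': array([-0.01139016, -0.05800336, -0.19113963, -0.01959106, -0.0402745 ,
       -0.11176268]), 'effort': array([ 8.73824865e-04, -4.13325584e+01, -2.32510525e+01,  7.31764734e-02,
        4.21933341e-02, -6.29861142e-05]), 'ee_pos': array([214.5948488 , 533.0055992 , 227.22483935]), 'ee_rot': array([-1.79910487e+02, -2.98656829e-03,  1.58068444e+02]), 'force': array([ 0.76972144, -0.91432358,  0.71365459]), 'torque': array([0.00991178, 0.03172473, 0.01454234]), 'gripper_force': 0.0, 'gripper_width': 91.03184839776668}
```

View pics/scene0.png

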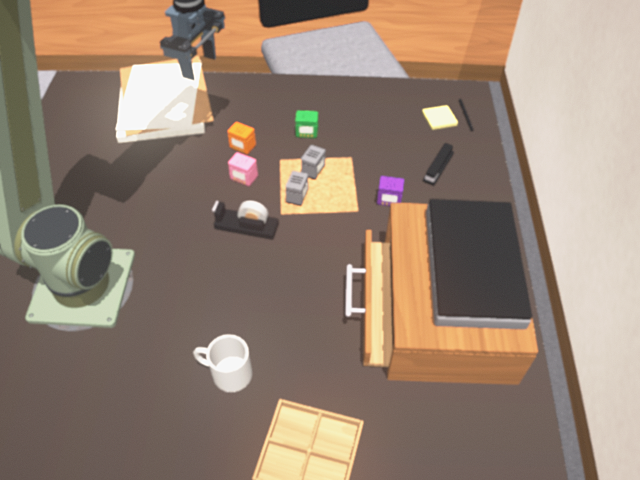

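View pics/top0.png

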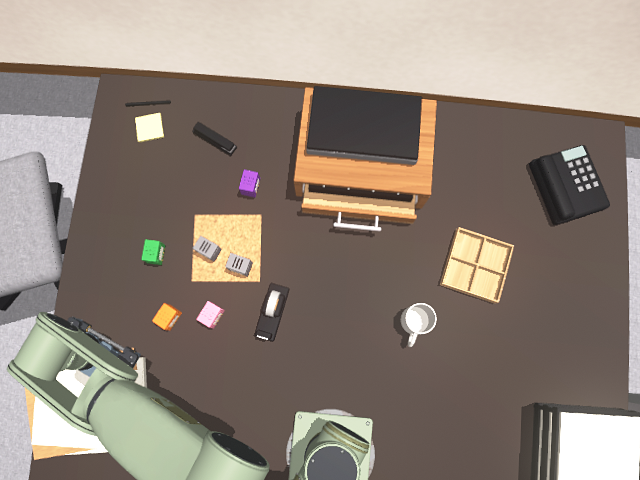

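The scene view shows the stand (about 390,205–535,380), the handle bar at (348,290), two grey packs on the mat (313,161; 297,187), the tape at (246,220), the mug at (230,362) and the rack at (310,445). The top view shows the same packs at (207,248) and (239,264), the handle at (358,229) and the rack at (477,265).

```bash
cat > h.py <<'E'
import numpy as np,cv2
from workcell import *
def ray(n,px,z):
    c=camera_model(n);K=c["intrinsics"];D=np.array(c["distortion"])
    u=cv2.undistortPoints(np.array(px,float).reshape(-1,1,2),K,D).reshape(-1,2)
    C=-c["R"].T@c["t"]; d=np.c_[u,np.ones(len(u))]@c["R"]
    return C+d*((z-C[2])/d[:,2])[:,None]
def proj(n,X):
    c=camera_model(n);return cv2.projectPoints(np.array(X,float).reshape(-1,1,3),cv2.Rodrigues(c["R"])[0],c["t"],c["intrinsics"],np.array(c["distortion"]))[0].reshape(-1,2)
def crop(im,x,y,w,h,s): return cv2.resize(im[y:y+h,x:x+w],None,fx=s,fy=s,interpolation=cv2.INTER_CUBIC)
# pack box top corners at centre/yaw (z of underside)
def top4(x,y,a,z=64,hx=21,hy=29):
    c,s=np.cos(a),np.sin(a);q=np.array([[hx,hy],[-hx,hy],[-hx,-hy],[hx,-hy]])@np.array([[c,s],[-s,c]])
    return np.c_[q+[x,y],np.full(4,z)]
def delta(x,y,z,yaw=None):
    "shift in the tool's axes (m), turn (rad, about tool z) to reach TCP world mm / tool yaw deg"
    from scipy.spatial.transform import Rotation as Ro
    s=state();R=Ro.from_euler('xyz',s["ee_rot"],degrees=True)
    d=R.inv().apply(np.array([x,y,z])-s["ee_pos"])/1000
    t=None if yaw is None else np.radians(((s["ee_rot"][2]-yaw)+180)%360-180)
    print("pos",s["ee_pos"].round(1),"rot",s["ee_rot"].round(2),"F",s["force"].round(1),"w",round(s["gripper_width"],1),"t",round(s["time_s"],2));print("d",d.round(4),"yaw",t, "q",s["qpos"].round(0))
E
python3 - <<'E'
from h import *
print("mat",ray("top",[(195,215),(261,215),(261,282),(192,281)],1).round(0).tolist())
print("rack top",ray("top",[(459,228),(513,244),(496,302),(442,286)],30).round(0).tolist())
print("handle",ray("top",[(336,228),(380,230)],55).round(0).tolist(), ray("scene",[(349,266),(349,315)],55).round(0).tolist())
print("mug top",ray("top",[(418,318)],92).round(0),"tape",ray("top",[(272,312)],50).round(0))
print("stand front",ray("top",[(294,190),(430,201)],140).round(0).tolist(),ray("scene",[(390,205),(389,363)],140).round(0).tolist())
t=cv2.imread("pics/top0.png")
a=crop(t,185,205,80,80,5);b=crop(t,435,222,82,82,5)[:400,:400]
c=crop(t,285,150,160,40*2,5)[:200*2][:, :800]
cv2.imwrite("pics/c0.png",np.vstack([np.hstack([a,b]),c[200:]]))
E
```

```text
mat [[609.0, 444.0, 1.0], [627.0, 256.0, 1.0], [437.0, 233.0, 1.0], [421.0, 425.0, 1.0]]
rack top [[636.0, -300.0, 30.0], [605.0, -454.0, 30.0], [440.0, -411.0, 30.0], [470.0, -261.0, 30.0]]
handle [[597.0, 41.0, 55.0], [603.0, -79.0, 55.0]] [[606.0, 48.0, 55.0], [608.0, -78.0, 55.0]]
mug top [[ 373. -191.   92.]] tape [[355. 189.  50.]]
stand front [[668.0, 159.0, 140.0], [673.0, -195.0, 140.0]] [[692.0, 156.0, 140.0], [679.0, -229.0, 140.0]]
```

View pics/c0.png

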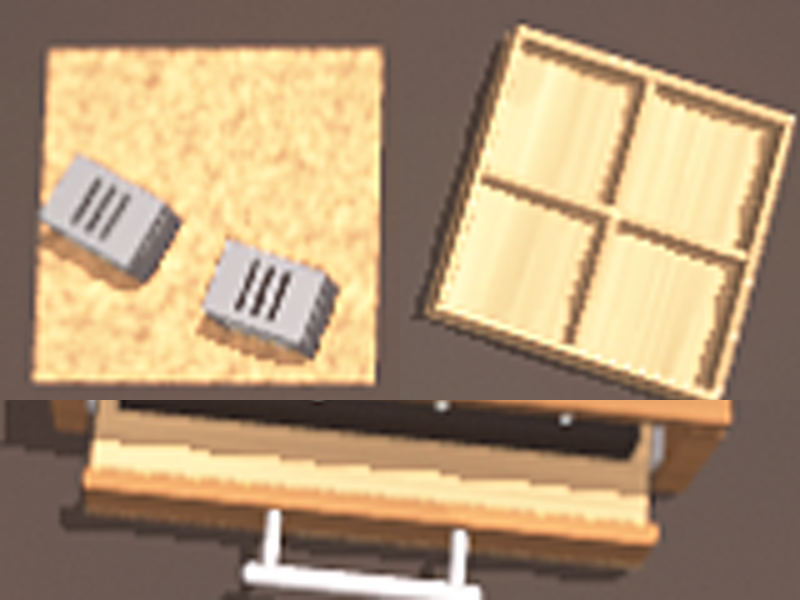

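The crop shows two grey packs with slotted tops on the mat, the 2x2 rack turned about -13°, and the handle bar ends at about (334,225) and (381,229) in the top image.

```bash
cat >> h.py <<'E'
from scipy.optimize import minimize
def greymask(im):
    hsv=cv2.cvtColor(im,cv2.COLOR_RGB2HSV); return ((hsv[...,1]<45)&(hsv[...,2]>75)).astype(np.uint8)
def fit(ims,x,y,a,z0=0,h=64,r=45,vis=None):
    "fit a standing pack (underside z0, seen from z0+vis up) to grey masks of the pictures {cam:im}"
    S=4; lo=z0+(vis or 0)
    data={}
    for n,im in ims.items():
        u,v=proj(n,[[x,y,z0+h/2]])[0]; x0,y0=int(u)-r,int(v)-r
        x0=max(x0,0);y0=max(y0,0); data[n]=(x0,y0,cv2.resize(im[y0:y0+2*r,x0:x0+2*r],None,fx=S,fy=S,interpolation=cv2.INTER_CUBIC))
    masks={n:greymask(d[2]) for n,d in data.items()}
    for n,m in masks.items():   # keep the component nearest the guess
        k,l,st,ce=cv2.connectedComponentsWithStats(m); x0,y0,_=data[n]
        g=(proj(n,[[x,y,z0+h]])[0]-[x0,y0])*S
        j=1+np.argmin([np.hypot(*(ce[i]-g))+(1e4 if st[i,4]<300 else 0) for i in range(1,k)])
        masks[n]=cv2.morphologyEx((l==j).astype(np.uint8),cv2.MORPH_CLOSE,np.ones((13,13)))
    def cost(p):
        c=0
        for n,m in masks.items():
            x0,y0,_=data[n]; X=np.r_[top4(p[0],p[1],p[2],z0+h),top4(p[0],p[1],p[2],lo)]
            q=(proj(n,X)-[x0,y0]+.5)*S-.5; w=np.zeros_like(m); cv2.fillConvexPoly(w,cv2.convexHull(np.round(q*16).astype(np.int32)),1,shift=4)
            c+=1-(w&m).sum()/max(1,(w|m).sum())
        return c/len(masks)
    best=min((minimize(cost,[x,y,b],method="Nelder-Mead",options=dict(initial_simplex=[[x,y,b],[x+8,y,b],[x,y+8,b],[x,y,b+.2]],xatol=.05,fatol=1e-4)) for b in (a,a+.4,a-.4)),key=lambda r:r.fun)
    return best.x[0],best.x[1],np.degrees(best.x[2]),best.fun
E
python3 - <<'E'
from h import *
T=cv2.imread("pics/top0.png")[:,:,::-1].copy();S=cv2.imread("pics/scene0.png")[:,:,::-1].copy()
for px,sp in(((205,247),(313,155)),((238,262),(298,181))):
    g=ray("top",[px],64)[0]
    for ims in({"top":T},{"scene":S},{"top":T,"scene":S}): print(g.round(0),list(ims),np.round(fit(ims,g[0],g[1],.2),2))
H=ray("top",[(334,224.6),(381,228.8)],55);print("handle",H.round(1))
R=ray("top",[(458,227),(514.4,245.6),(499,301),(440,284.5)],30);print("rack",R.round(0).tolist(),R.mean(0))
print(proj("top",[[602,-19,55]]),proj("scene",[[602,-19,55]]))
delta(567,-19,227,92)
E
```

```text
[509. 387.  64.] ['top'] [ 5.1060e+02  3.8761e+02 -2.7600e+01  1.4000e-01]
[509. 387.  64.] ['scene'] [ 5.0908e+02  3.9445e+02 -2.3450e+01  5.0000e-01]
[509. 387.  64.] ['top', 'scene'] [ 5.1099e+02  3.9145e+02 -2.4850e+01  3.3000e-01]
[477. 293.  64.] ['top'] [ 4.7587e+02  2.9688e+02 -1.9910e+01  1.5000e-01]
[477. 293.  64.] ['scene'] [476.22 305.41 -12.53   0.54]
[477. 293.  64.] ['top', 'scene'] [ 4.7602e+02  2.9745e+02 -1.7300e+01  3.6000e-01]
handle [[606.1  47.1  55. ]
 [606.8 -81.1  55. ]]
rack [[639.0, -297.0, 30.0], [601.0, -458.0, 30.0], [443.0, -419.0, 30.0], [474.0, -255.0, 30.0]] [ 539.15851311 -357.2987093    30.        ]
[[358.09004931 228.35461116]] [[346.53744247 291.33640354]]
pos [214.6 533.  227.2] rot [-179.91   -0.    158.07] F [ 0.8 -0.9  0.7] w 91.0 t 0.1
d [-0.5331 -0.3804  0.0008] yaw 1.1531118787509467 q [67. 18. 90.  0. 72. -1.]
```

```bash
python3 -m crank '[{"x":-0.02,"y":-0.015,"z":0,"yaw":0,"grip":0.091},{"x":-0.05,"y":-0.035,"z":0,"yaw":0,"grip":0.091},{"x":-0.08,"y":-0.057,"z":0,"yaw":0,"grip":0.091},{"x":-0.11,"y":-0.078,"z":0,"yaw":0,"grip":0.091},{"x":-0.14,"y":-0.1,"z":0,"yaw":0,"grip":0.091}]' 20
python3 -m crank '[{"x":-0.03,"y":-0.021,"z":0,"yaw":0,"grip":0.091},{"x":-0.06,"y":-0.043,"z":0,"yaw":0,"grip":0.091},{"x":-0.09,"y":-0.064,"z":0,"yaw":0,"grip":0.091},{"x":-0.12,"y":-0.086,"z":0,"yaw":0,"grip":0.091},{"x":-0.15,"y":-0.107,"z":0,"yaw":0,"grip":0.091}]'
python3 -m crank '[{"x":-0.03,"y":-0.021,"z":0,"yaw":0,"grip":0.091},{"x":-0.06,"y":-0.043,"z":0,"yaw":0,"grip":0.091},{"x":-0.09,"y":-0.064,"z":0,"yaw":0,"grip":0.091},{"x":-0.12,"y":-0.086,"z":0,"yaw":0,"grip":0.091},{"x":-0.15,"y":-0.107,"z":0,"yaw":0,"grip":0.091}]'
python3 -m crank '[{"x":-0.02,"y":-0.015,"z":0,"yaw":0.11,"grip":0.091},{"x":-0.045,"y":-0.033,"z":0,"yaw":0.22,"grip":0.091},{"x":-0.07,"y":-0.05,"z":0,"yaw":0.33,"grip":0.091},{"x":-0.09,"y":-0.064,"z":0,"yaw":0.44,"grip":0.091},{"x":-0.093,"y":-0.066,"z":0,"yaw":0.55,"grip":0.091}]'
python3 -m crank '[{"yaw":0.11,"grip":0.091},{"yaw":0.23,"grip":0.091},{"yaw":0.35,"grip":0.091},{"yaw":0.47,"grip":0.091},{"yaw":0.59,"grip":0.091}]'
python3 -c "
from h import *
delta(571,-18,75,91)"
```

```text
time_s: 0.52
ee_pos: [307.7, 386.8, 227.5]
ee_rot: [-180.0, -0.0, 158.1]
force: [0.4, -0.1, -0.4]
gripper_width: 90.9
gripper_force: 0.0
time_s: 0.93
ee_pos: [406.8, 231.2, 227.7]
ee_rot: [-180.0, -0.0, 158.1]
force: [0.7, 0.0, 0.0]
gripper_width: 90.7
gripper_force: 0.0
time_s: 1.35
ee_pos: [506.0, 75.9, 227.7]
ee_rot: [-180.0, -0.0, 158.0]
force: [-0.2, 0.9, -0.3]
gripper_width: 91.1
gripper_force: 0.0
time_s: 1.77
ee_pos: [569.1, -21.6, 227.1]
ee_rot: [-180.0, 0.1, 126.1]
force: [-0.4, -0.2, 0.3]
gripper_width: 91.1
gripper_force: 0.0
pos [569.1 -21.6 227.1] rot [-1.7997e+02  8.0000e-02  1.2606e+02] F [-0.4 -0.2  0.3] w 91.1 t 1.77
d [0.002  0.0038 0.1521] yaw 0.6119765098482451 q [ -3.  18.  90.  -0.  72. -39.]validation failed for argument at $[0]...
```

```bash
python3 -m crank '[{"x":0.002,"y":0.0038,"z":0,"yaw":0.11,"grip":0.091},{"x":0.002,"y":0.0038,"z":0,"yaw":0.23,"grip":0.091},{"x":0.002,"y":0.0038,"z":0,"yaw":0.35,"grip":0.091},{"x":0.002,"y":0.0038,"z":0,"yaw":0.47,"grip":0.091},{"x":0.002,"y":0.0038,"z":0,"yaw":0.59,"grip":0.091}]' 20
python3 -m crank '[{"x":0,"y":0,"z":0.03,"yaw":0.02,"grip":0.091},{"x":0,"y":0,"z":0.06,"yaw":0.02,"grip":0.091},{"x":0,"y":0,"z":0.09,"yaw":0.02,"grip":0.091},{"x":0,"y":0,"z":0.115,"yaw":0.02,"grip":0.091},{"x":0,"y":0,"z":0.13,"yaw":0.02,"grip":0.091}]'
python3 - <<'E'
from h import *
delta(571,-18,50,91)
b=grab_frame("scene");a=grab_frame("top")
cv2.imwrite("pics/s1.png",np.hstack([crop(b[:,:,::-1],280,200,130,150,3),crop(a[:,:,::-1],290,140,130,150,3)]))
E
```

```text
time_s: 2.18
ee_pos: [568.8, -14.4, 227.4]
ee_rot: [-179.9, -0.0, 92.4]
force: [-0.6, 0.3, 0.2]
gripper_width: 91.3
gripper_force: 0.0
time_s: 2.6
ee_pos: [567.0, -14.2, 94.6]
ee_rot: [-179.7, -0.0, 91.6]
force: [-0.5, -0.2, -0.7]
gripper_width: 91.0
gripper_force: 0.0
pos [567.  -14.2  94.6] rot [-1.7969e+02 -3.0000e-02  9.1600e+01] F [-0.5 -0.2 -0.7] w 91.0 t 2.6
d [-0.0039  0.0041  0.0446] yaw 0.010545085514244303 q [ -3.  24. 101.   0.  55.  -4.]
```

View pics/s1.png

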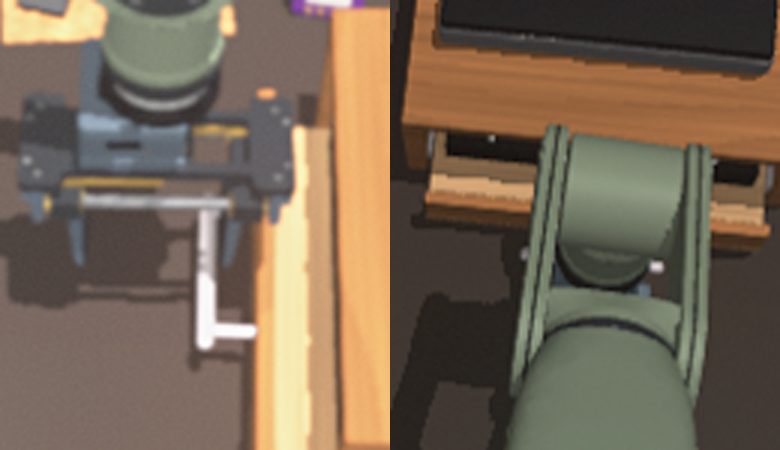

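The rear finger tip (crop 233,265) hangs between the bar (x≈205) and the lip (x≈262), so I can descend and pull.

```bash
python3 -m crank '[{"x":-0.001,"y":0.004,"z":0.007,"yaw":0.01,"grip":0.091},{"x":-0.002,"y":0.004,"z":0.016,"yaw":0.01,"grip":0.091},{"x":-0.003,"y":0.004,"z":0.026,"yaw":0.01,"grip":0.091},{"x":-0.004,"y":0.004,"z":0.036,"yaw":0.01,"grip":0.091},{"x":-0.004,"y":0.004,"z":0.044,"yaw":0.01,"grip":0.091}]'
python3 -m crank '[{"x":0,"y":-0.003,"z":0,"yaw":0,"grip":0.091},{"x":0,"y":-0.006,"z":0,"yaw":0,"grip":0.091},{"x":0,"y":-0.01,"z":0,"yaw":0,"grip":0.091},{"x":0,"y":-0.015,"z":0,"yaw":0,"grip":0.091},{"x":0,"y":-0.02,"z":0,"yaw":0,"grip":0.091}]'
```

```text
time_s: 3.12
ee_pos: [573.0, -18.4, 53.0]
ee_rot: [-180.0, -0.0, 91.0]
force: [0.2, -0.4, -0.4]
gripper_width: 91.1
gripper_force: 0.0
time_s: 3.53
ee_pos: [554.4, -18.4, 54.7]
ee_rot: [179.8, -0.0, 91.0]
force: [3.6, 0.4, -1.5]
gripper_width: 90.7
gripper_force: 1.8
```

```bash
P='python3 -m crank'
python3 -m crank '[{"x":0,"y":-0.009,"z":0,"yaw":0,"grip":0.091},{"x":0,"y":-0.018,"z":0,"yaw":0,"grip":0.091},{"x":0,"y":-0.027,"z":0,"yaw":0,"grip":0.091},{"x":0,"y":-0.036,"z":0,"yaw":0,"grip":0.091},{"x":0,"y":-0.045,"z":0,"yaw":0,"grip":0.091}]'|sed -n '2p;4p'
python3 -m crank '[{"x":0,"y":-0.009,"z":0,"yaw":0,"grip":0.091},{"x":0,"y":-0.018,"z":0,"yaw":0,"grip":0.091},{"x":0,"y":-0.027,"z":0,"yaw":0,"grip":0.091},{"x":0,"y":-0.036,"z":0,"yaw":0,"grip":0.091},{"x":0,"y":-0.045,"z":0,"yaw":0,"grip":0.091}]'|sed -n '2p;4p'
python3 -m crank '[{"x":0,"y":-0.009,"z":0,"yaw":0,"grip":0.091},{"x":0,"y":-0.018,"z":0,"yaw":0,"grip":0.091},{"x":0,"y":-0.027,"z":0,"yaw":0,"grip":0.091},{"x":0,"y":-0.036,"z":0,"yaw":0,"grip":0.091},{"x":0,"y":-0.043,"z":0,"yaw":0,"grip":0.091}]'|sed -n '2p;4p'
python3 -m crank '[{"x":0,"y":-0.003,"z":0,"yaw":0,"grip":0.091},{"x":0,"y":-0.006,"z":0,"yaw":0,"grip":0.091},{"x":0,"y":-0.009,"z":0,"yaw":0,"grip":0.091},{"x":0,"y":-0.012,"z":0,"yaw":0,"grip":0.091},{"x":0,"y":-0.014,"z":0,"yaw":0,"grip":0.091}]'|sed -n '2p;4p'
```

```text
ee_pos: [508.8, -18.8, 54.8]
force: [3.5, 3.8, -1.0]
ee_pos: [463.9, -19.6, 54.9]
force: [4.1, 3.4, -0.7]
ee_pos: [420.2, -20.7, 54.8]
force: [4.4, 1.6, 0.7]
ee_pos: [406.4, -21.3, 54.1]
force: [2.6, 1.4, 2.5]
```

```bash
python3 -m crank '[{"x":0,"y":-0.001,"z":0,"yaw":0,"grip":0.091},{"x":0,"y":-0.002,"z":0,"yaw":0,"grip":0.091},{"x":0,"y":-0.003,"z":0,"yaw":0,"grip":0.091},{"x":0,"y":-0.004,"z":0,"yaw":0,"grip":0.091},{"x":0,"y":-0.004,"z":0,"yaw":0,"grip":0.091}]'|sed -n '2p;4p'
python3 -m crank '[{"x":0,"y":0.003,"z":0,"yaw":0,"grip":0.091},{"x":0,"y":0.006,"z":0,"yaw":0,"grip":0.091},{"x":0,"y":0.006,"z":-0.02,"yaw":0,"grip":0.091},{"x":0,"y":0.006,"z":-0.06,"yaw":0,"grip":0.091},{"x":0,"y":0.006,"z":-0.1,"yaw":0,"grip":0.091}]'|sed -n '2p;4p'
python3 -m crank '[{"x":0,"y":-0.02,"z":-0.03,"yaw":0,"grip":0.091},{"x":0,"y":-0.04,"z":-0.06,"yaw":0,"grip":0.091},{"x":0,"y":-0.06,"z":-0.08,"yaw":0,"grip":0.091},{"x":0,"y":-0.08,"z":-0.1,"yaw":0,"grip":0.091},{"x":0,"y":-0.09,"z":-0.1,"yaw":0,"grip":0.091}]'|sed -n '2p;4p'
python3 - <<'E'
from h import *
a=grab_frame("top")[:,:,::-1];b=grab_frame("scene")[:,:,::-1]
cv2.imwrite("pics/top1.png",a);cv2.imwrite("pics/scene1.png",b)
cv2.imwrite("pics/m1.png",np.hstack([crop(a,280,140,180,240,2.2),crop(b,260,190,180,240,2.2)]))
E
```

```text
ee_pos: [405.6, -21.4, 54.2]
force: [9.6, 2.6, -6.0]
ee_pos: [405.1, -21.2, 153.4]
force: [1.5, 0.9, -1.1]
ee_pos: [316.6, -23.1, 256.3]
force: [0.9, 0.5, 0.3]
```

View pics/m1.png

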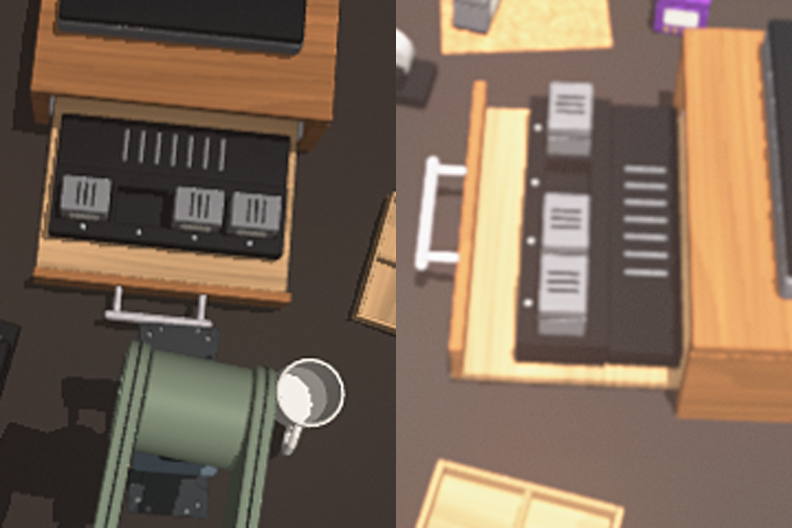

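The shelf is fully out. Charged packs sit in pockets 3, 1 and 0, with tops at about (318,228), (370,233) and (396,235) in the top image; pocket 2 is empty.

Run:
```python
from h import *
T=cv2.imread("pics/top1.png")[:,:,::-1].copy();S=cv2.imread("pics/scene1.png")[:,:,::-1].copy()
A=ray("top",[(318.6,226.8),(370.5,232),(396.4,234.5)],104)
B=ray("scene",[(260+571/2.2,190+103/2.2),(260+566/2.2,190+220/2.2),(260+564/2.2,190+282/2.2)],104)
print(A.round(1).tolist(),B.round(1).tolist())
for g in A: print(np.round(fit({"top":T},g[0],g[1],.02,z0=40,vis=24,r=25),2),np.round(fit({"scene":S},g[0],g[1],.02,z0=40,vis=24,r=25),2))
H=ray("top",[(280+105/2.2,140+315/2.2),(280+212/2.2,140+323/2.2)],55);print(H.round(1),H.mean(0))
```

```text
[[584.9, 86.8, 104.0], [584.1, -49.9, 104.0], [584.0, -118.1, 104.0]] [[981.6, 108.9, 104.0], [954.1, -33.5, 104.0], [941.9, -101.8, 104.0]]
[5.8227e+02 8.6740e+01 1.0500e+00 8.0000e-02] [5.8384e+02 8.5650e+01 9.9900e+00 3.8000e-01]
[ 5.8124e+02 -5.0450e+01 -1.5000e-01  1.0000e-01] [ 5.9493e+02 -4.4980e+01 -5.9150e+01  4.5000e-01]
[ 5.8074e+02 -1.1821e+02 -6.1000e-01  1.1000e-01] [ 5.8033e+02 -1.1503e+02  4.7600e+00  2.0000e-01]
[[445.2  49.   55. ]
 [447.9 -80.7  55. ]] [446.54988361 -15.87010583  55.        ]
```

```bash
python3 -c "
from h import *
delta(581,-118,150,90.3)"
python3 -m crank '[{"x":-0.005,"y":0.02,"z":0,"yaw":0,"grip":0.091},{"x":-0.015,"y":0.055,"z":0.01,"yaw":0,"grip":0.091},{"x":-0.03,"y":0.09,"z":0.02,"yaw":0,"grip":0.091},{"x":-0.045,"y":0.125,"z":0.04,"yaw":0,"grip":0.091},{"x":-0.055,"y":0.155,"z":0.05,"yaw":0,"grip":0.091}]'|sed -n '2p;4p'
python3 -m crank '[{"x":-0.01,"y":0.03,"z":0.02,"yaw":0.01,"grip":0.091},{"x":-0.02,"y":0.06,"z":0.04,"yaw":0.01,"grip":0.091},{"x":-0.03,"y":0.09,"z":0.05,"yaw":0.01,"grip":0.091},{"x":-0.035,"y":0.105,"z":0.055,"yaw":0.01,"grip":0.091},{"x":-0.035,"y":0.105,"z":0.055,"yaw":0.01,"grip":0.091}]'|sed -n '2p;4p'
python3 -c "
from h import *
delta(581.5,-118,85,90.3)"
```

```text
pos [316.1 -22.9 253.5] rot [-1.7991e+02  1.0000e-02  9.1010e+01] F [ 0.4 -0.6 -1.4] w 91.0 t 6.55
d [-0.0998  0.2634  0.1031] yaw 0.012340797857156423 q [ -6.  -7. 115.  -0.  72.  -7.]
ee_pos: [474.9, -75.9, 199.9]
force: [-0.0, -0.8, -0.7]
ee_pos: [581.5, -108.9, 143.8]
force: [-0.4, 0.0, -0.2]
pos [ 581.5 -108.9  143.8] rot [-1.7967e+02 -6.0000e-02  9.0430e+01] F [-0.4  0.  -0.2] w 91.0 t 7.38
d [-0.0092  0.0003  0.0588] yaw 0.0022561444154321634 q [-12.  24.  94.  -0.  62. -12.]
```

```bash
python3 -m crank '[{"x":-0.005,"y":0,"z":0.01,"yaw":0,"grip":0.091},{"x":-0.009,"y":0,"z":0.022,"yaw":0,"grip":0.091},{"x":-0.009,"y":0,"z":0.036,"yaw":0,"grip":0.091},{"x":-0.009,"y":0,"z":0.05,"yaw":0,"grip":0.091},{"x":-0.009,"y":0,"z":0.059,"yaw":0,"grip":0.091}]'|sed -n '2p;4p'
python3 -m crank '[{"x":0,"y":0,"z":0,"yaw":0,"grip":0.07},{"x":0,"y":0,"z":0,"yaw":0,"grip":0.055},{"x":0,"y":0,"z":0,"yaw":0,"grip":0.045},{"x":0,"y":0,"z":0,"yaw":0,"grip":0.035},{"x":0,"y":0,"z":0,"yaw":0,"grip":0.03}]' 30
python3 -m crank '[{"x":0,"y":0,"z":0,"yaw":0,"grip":0.03},{"x":0,"y":0,"z":0,"yaw":0,"grip":0.03},{"x":0,"y":0,"z":0,"yaw":0,"grip":0.03},{"x":0,"y":0,"z":0,"yaw":0,"grip":0.03},{"x":0,"y":0,"z":0,"yaw":0,"grip":0.03}]' 30
```

```text
ee_pos: [577.4, -116.8, 87.7]
force: [-1.2, -0.3, 0.7]
time_s: 8.22
ee_pos: [580.4, -117.1, 90.8]
ee_rot: [179.9, 0.0, 90.5]
force: [-0.8, -0.3, -0.0]
gripper_width: 60.7
gripper_force: 0.0
time_s: 8.63
ee_pos: [580.0, -117.1, 90.2]
ee_rot: [180.0, 0.0, 90.5]
force: [1.1, -0.1, 2.7]
gripper_width: 42.0
gripper_force: 29.8
```

```bash
python3 -m crank '[{"x":0,"y":0,"z":-0.006,"yaw":0,"grip":0.03},{"x":0,"y":0,"z":-0.018,"yaw":0,"grip":0.03},{"x":0,"y":0,"z":-0.032,"yaw":0,"grip":0.03},{"x":0,"y":0,"z":-0.046,"yaw":0,"grip":0.03},{"x":0,"y":0,"z":-0.055,"yaw":0,"grip":0.03}]'
python3 -m crank '[{"x":-0.015,"y":0,"z":0,"yaw":0.04,"grip":0.03},{"x":-0.04,"y":0,"z":0,"yaw":0.08,"grip":0.03},{"x":-0.07,"y":0,"z":0,"yaw":0.13,"grip":0.03},{"x":-0.1,"y":0,"z":0,"yaw":0.18,"grip":0.03},{"x":-0.13,"y":0,"z":0,"yaw":0.23,"grip":0.03}]'|sed -n '2p;4,6p'
python3 -c "
from h import *
delta(569,-405,80,77)"
```

```text
time_s: 9.05
ee_pos: [580.0, -117.1, 145.8]
ee_rot: [180.0, -0.0, 90.5]
force: [-0.0, -0.2, -3.4]
gripper_width: 41.8
gripper_force: 29.8
ee_pos: [580.2, -248.8, 144.0]
force: [0.0, 0.7, -3.5]
gripper_width: 41.8
gripper_force: 29.8
pos [ 580.2 -248.8  144. ] rot [-179.9    0.    77.1] F [ 0.   0.7 -3.5] w 41.8 t 9.47
d [-0.1548  0.0241  0.064 ] yaw 0.0016799558412497065 q [-24.  27.  89.  -0.  64. -11.]
```

```bash
python3 -m crank '[{"x":-0.03,"y":0.005,"z":0,"yaw":0,"grip":0.03},{"x":-0.065,"y":0.01,"z":0,"yaw":0,"grip":0.03},{"x":-0.1,"y":0.016,"z":0,"yaw":0,"grip":0.03},{"x":-0.135,"y":0.021,"z":0,"yaw":0,"grip":0.03},{"x":-0.155,"y":0.024,"z":0,"yaw":0,"grip":0.03}]'|sed -n '2p;4,6p'
python3 -m crank '[{"x":0,"y":0,"z":0.01,"yaw":0,"grip":0.03},{"x":0,"y":0,"z":0.025,"yaw":0,"grip":0.03},{"x":0,"y":0,"z":0.04,"yaw":0,"grip":0.03},{"x":0,"y":0,"z":0.05,"yaw":0,"grip":0.03},{"x":0,"y":0,"z":0.05,"yaw":0,"grip":0.03}]'|sed -n '2p;4,6p'
python3 - <<'E'
from h import *
delta(569,-405,55,77)
cv2.imwrite("pics/p0.png",np.vstack([crop(grab_frame("top")[:,:,::-1],400,200,150,130,3.3)[:300],crop(grab_frame("scene")[:,:,::-1],230,380,150,100,3.3)[:300]]))
E
```

```text
ee_pos: [568.6, -408.2, 143.5]
force: [0.6, 0.3, -3.9]
gripper_width: 42.1
gripper_force: 29.8
ee_pos: [568.2, -402.3, 91.0]
force: [-0.9, 0.9, -4.0]
gripper_width: 42.1
gripper_force: 29.9
pos [ 568.2 -402.3   91. ] rot [-1.7961e+02 -1.7000e-01  7.7250e+01] F [-0.9  0.9 -4. ] w 42.1 t 10.3
d [-0.0026  0.0016  0.036 ] yaw 0.004336287448543554 q [-36.  35.  82.   0.  63. -23.]
```

View pics/p0.png

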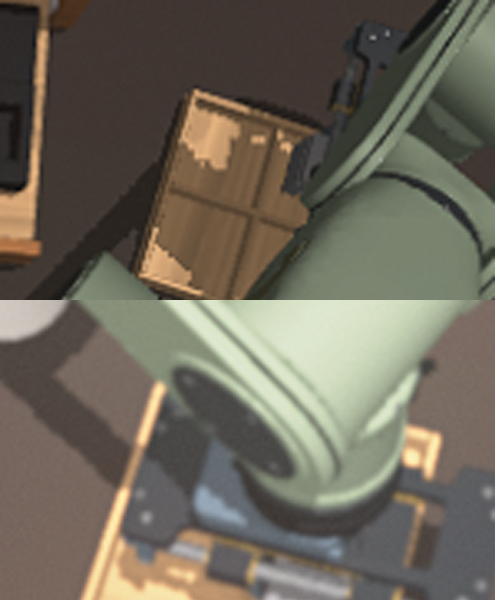

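The arm hides the cell, but the gripper sits over the far (+x,−y) compartment as calculated. I'm lowering slowly and watching the force.

```bash
python3 -m crank '[{"x":-0.002,"y":0.001,"z":0.008,"yaw":0,"grip":0.03},{"x":-0.002,"y":0.001,"z":0.016,"yaw":0,"grip":0.03},{"x":-0.002,"y":0.001,"z":0.024,"yaw":0,"grip":0.03},{"x":-0.002,"y":0.001,"z":0.032,"yaw":0,"grip":0.03},{"x":-0.002,"y":0.001,"z":0.034,"yaw":0,"grip":0.03}]'|sed -n '2p;4,6p'
python3 -m crank '[{"x":0,"y":0,"z":0.001,"yaw":0,"grip":0.03},{"x":0,"y":0,"z":0.002,"yaw":0,"grip":0.03},{"x":0,"y":0,"z":0.003,"yaw":0,"grip":0.03},{"x":0,"y":0,"z":0.003,"yaw":0,"grip":0.03},{"x":0,"y":0,"z":0.003,"yaw":0,"grip":0.03}]'|sed -n '2p;4,6p'
```

```text
ee_pos: [569.9, -405.0, 58.8]
force: [0.2, 0.3, -3.6]
gripper_width: 41.9
gripper_force: 29.9
ee_pos: [570.9, -405.8, 58.3]
force: [0.7, -0.3, -3.2]
gripper_width: 42.2
gripper_force: 29.9
```

```bash
python3 -m crank '[{"x":0,"y":0,"z":0.001,"yaw":0,"grip":0.03},{"x":0,"y":0,"z":0.002,"yaw":0,"grip":0.03},{"x":0,"y":0,"z":0.003,"yaw":0,"grip":0.03},{"x":0,"y":0,"z":0.003,"yaw":0,"grip":0.03},{"x":0,"y":0,"z":0.003,"yaw":0,"grip":0.03}]'|sed -n '2p;4,6p'
python3 -c "
from h import *
delta(569,-405,55.2,77)"
```

```text
ee_pos: [570.9, -405.8, 55.3]
force: [-1.2, 0.4, 0.1]
gripper_width: 41.9
gripper_force: 29.9
pos [ 570.9 -405.8   55.3] rot [1.7998e+02 1.0000e-02 7.7280e+01] F [-1.2  0.4  0.1] w 41.9 t 11.65
d [ 0.0004 -0.002   0.0001] yaw 0.004944076933077893 q [-36.  37.  84.   0.  59. -24.]
```

```bash
python3 -m crank '[{"x":0,"y":0,"z":0,"yaw":0,"grip":0.05},{"x":0,"y":0,"z":0,"yaw":0,"grip":0.06},{"x":0,"y":0,"z":0,"yaw":0,"grip":0.07},{"x":0,"y":0,"z":0,"yaw":0,"grip":0.07},{"x":0,"y":0,"z":0,"yaw":0,"grip":0.07}]'|sed -n '2p;4,6p'
python3 -m crank '[{"x":0,"y":0,"z":-0.01,"yaw":0,"grip":0.07},{"x":0,"y":0,"z":-0.03,"yaw":0,"grip":0.07},{"x":0,"y":0,"z":-0.055,"yaw":0,"grip":0.07},{"x":0,"y":0,"z":-0.08,"yaw":0,"grip":0.07},{"x":0,"y":0,"z":-0.1,"yaw":0,"grip":0.07}]'|sed -n '2p;4,6p'
python3 -m crank '[{"x":0.02,"y":-0.004,"z":0,"yaw":0,"grip":0.08},{"x":0.055,"y":-0.011,"z":0,"yaw":0,"grip":0.08},{"x":0.09,"y":-0.017,"z":0,"yaw":0,"grip":0.08},{"x":0.125,"y":-0.024,"z":0,"yaw":0,"grip":0.08},{"x":0.16,"y":-0.031,"z":0,"yaw":0,"grip":0.08}]'|sed -n '2p;4,6p'
python3 -m crank '[{"x":0.03,"y":-0.006,"z":0,"yaw":-0.04,"grip":0.08},{"x":0.065,"y":-0.014,"z":0,"yaw":-0.09,"grip":0.08},{"x":0.1,"y":-0.022,"z":0,"yaw":-0.14,"grip":0.08},{"x":0.135,"y":-0.03,"z":0,"yaw":-0.19,"grip":0.08},{"x":0.17,"y":-0.037,"z":0,"yaw":-0.23,"grip":0.08}]'|sed -n '2p;4,6p'
python3 - <<'E'
from h import *
delta(580,-49.3,90.2,90.4)
a=grab_frame("top")[:,:,::-1];b=grab_frame("scene")[:,:,::-1]
cv2.imwrite("pics/top2.png",a)
cv2.imwrite("pics/m2.png",np.hstack([crop(a,400,180,150,160,2.5),crop(b,240,380,150,100,2.5)[:250] if 0 else cv2.copyMakeBorder(crop(b,240,380,150,100,2.5),0,150,0,0,0)]))
E
```

```text
ee_pos: [570.9, -405.8, 55.1]
force: [-0.1, -0.0, 0.4]
gripper_width: 69.3
gripper_force: 0.0
ee_pos: [571.3, -406.1, 157.9]
force: [-0.7, 0.3, 0.1]
gripper_width: 69.6
gripper_force: 0.0
ee_pos: [575.7, -241.5, 155.9]
force: [1.1, 1.2, -0.2]
gripper_width: 79.7
gripper_force: 0.0
ee_pos: [576.9, -67.2, 156.0]
force: [-0.3, 0.1, 0.1]
gripper_width: 80.0
gripper_force: 0.0
pos [576.9 -67.2 156. ] rot [179.93   0.    90.58] F [-0.3  0.1  0.1] w 80.0 t 13.32
d [0.0179 0.0032 0.0658] yaw 0.0031107004126016955 q [-8. 22. 95.  0. 63. -8.]
```

View pics/m2.png

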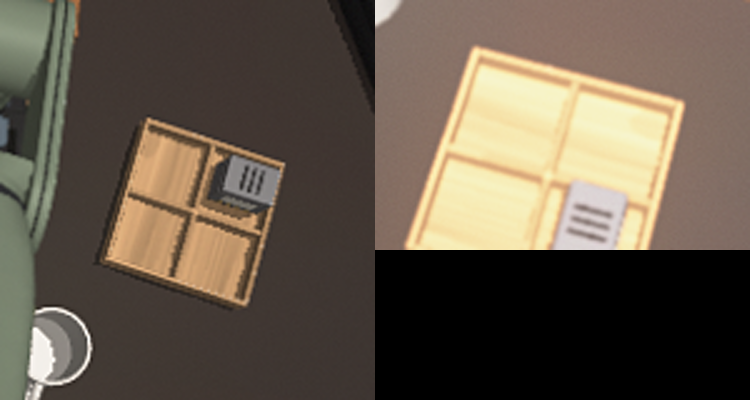

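The first pack stands upright in the (+x,−y) cell (crop 250,180). Next is pocket 1.

```bash
python3 -m crank '[{"x":0.009,"y":0.0015,"z":0.01,"yaw":0,"grip":0.08},{"x":0.018,"y":0.003,"z":0.022,"yaw":0,"grip":0.08},{"x":0.018,"y":0.003,"z":0.036,"yaw":0,"grip":0.08},{"x":0.018,"y":0.003,"z":0.055,"yaw":0,"grip":0.08},{"x":0.018,"y":0.003,"z":0.066,"yaw":0,"grip":0.08}]'|sed -n '2p;4p'
python3 -m crank '[{"x":0,"y":0,"z":0,"yaw":0,"grip":0.07},{"x":0,"y":0,"z":0,"yaw":0,"grip":0.055},{"x":0,"y":0,"z":0,"yaw":0,"grip":0.045},{"x":0,"y":0,"z":0,"yaw":0,"grip":0.035},{"x":0,"y":0,"z":0,"yaw":0,"grip":0.03}]' 30 |sed -n '2p;4,6p'
python3 -m crank '[{"x":0,"y":0,"z":0,"yaw":0,"grip":0.03},{"x":0,"y":0,"z":0,"yaw":0,"grip":0.03},{"x":0,"y":0,"z":0,"yaw":0,"grip":0.03},{"x":0,"y":0,"z":0,"yaw":0,"grip":0.03},{"x":0,"y":0,"z":0,"yaw":0,"grip":0.03}]' 30
python3 -m crank '[{"x":0,"y":0,"z":-0.006,"yaw":0,"grip":0.03},{"x":0,"y":0,"z":-0.018,"yaw":0,"grip":0.03},{"x":0,"y":0,"z":-0.032,"yaw":0,"grip":0.03},{"x":0,"y":0,"z":-0.046,"yaw":0,"grip":0.03},{"x":0,"y":0,"z":-0.055,"yaw":0,"grip":0.03}]'
python3 -m crank '[{"x":-0.015,"y":0,"z":-0.005,"yaw":0.04,"grip":0.03},{"x":-0.045,"y":0,"z":-0.01,"yaw":0.08,"grip":0.03},{"x":-0.08,"y":0,"z":-0.01,"yaw":0.13,"grip":0.03},{"x":-0.115,"y":0,"z":-0.01,"yaw":0.18,"grip":0.03},{"x":-0.145,"y":0,"z":-0.01,"yaw":0.23,"grip":0.03}]'|sed -n '2p;4,6p'
python3 -c "
from h import *
delta(588,-328,90,77)"
```

```text
ee_pos: [579.2, -51.6, 87.0]
force: [0.0, 0.2, 0.9]
ee_pos: [580.6, -51.1, 89.9]
force: [0.7, -0.1, 0.6]
gripper_width: 49.5
gripper_force: 0.0
time_s: 14.67
ee_pos: [580.5, -50.9, 89.7]
ee_rot: [179.9, 0.0, 90.5]
force: [0.7, -0.0, 5.6]
gripper_width: 42.1
gripper_force: 29.9
time_s: 15.08
ee_pos: [579.7, -50.7, 144.4]
ee_rot: [-180.0, -0.0, 90.5]
force: [0.2, 0.1, -3.6]
gripper_width: 41.8
gripper_force: 29.8
ee_pos: [580.4, -197.5, 153.3]
force: [0.1, 0.6, -4.1]
gripper_width: 41.7
gripper_force: 29.8
pos [ 580.4 -197.5  153.3] rot [-1.7991e+02  1.0000e-02  7.7140e+01] F [ 0.1  0.6 -4.1] w 41.7 t 15.5
d [-0.1255  0.0366  0.0633] yaw 0.0025141295529187073 q [-20.  25.  91.  -0.  65.  -7.]
```

```bash
python3 -m crank '[{"x":-0.025,"y":0.007,"z":0,"yaw":0,"grip":0.03},{"x":-0.06,"y":0.017,"z":0,"yaw":0,"grip":0.03},{"x":-0.095,"y":0.028,"z":0,"yaw":0,"grip":0.03},{"x":-0.12,"y":0.035,"z":0,"yaw":0,"grip":0.03},{"x":-0.125,"y":0.0365,"z":0,"yaw":0,"grip":0.03}]'|sed -n '2p;4,6p'
python3 -m crank '[{"x":0,"y":0,"z":0.015,"yaw":0,"grip":0.03},{"x":0,"y":0,"z":0.03,"yaw":0,"grip":0.03},{"x":0,"y":0,"z":0.045,"yaw":0,"grip":0.03},{"x":0,"y":0,"z":0.057,"yaw":0,"grip":0.03},{"x":0,"y":0,"z":0.057,"yaw":0,"grip":0.03}]'|sed -n '2p;4,6p'
python3 -c "
from h import *
delta(588,-328,55.2,77)"
```

```text
ee_pos: [588.5, -330.5, 152.6]
force: [0.3, -0.3, -3.6]
gripper_width: 41.8
gripper_force: 29.9
ee_pos: [587.1, -324.2, 93.1]
force: [-0.2, 0.3, -4.3]
gripper_width: 41.8
gripper_force: 29.9
pos [ 587.1 -324.2   93.1] rot [-1.7958e+02 -1.5000e-01  7.7290e+01] F [-0.2  0.3 -4.3] w 41.8 t 16.33
d [-0.0036  0.002   0.0379] yaw 0.005140229081102195 q [-30.  33.  86.   0.  62. -17.]
```

```bash
python3 -m crank '[{"x":-0.002,"y":0.001,"z":0.008,"yaw":0,"grip":0.03},{"x":-0.002,"y":0.001,"z":0.018,"yaw":0,"grip":0.03},{"x":-0.002,"y":0.001,"z":0.028,"yaw":0,"grip":0.03},{"x":-0.002,"y":0.001,"z":0.036,"yaw":0,"grip":0.03},{"x":-0.002,"y":0.001,"z":0.038,"yaw":0,"grip":0.03}]'|sed -n '2p;4,6p'
python3 -m crank '[{"x":0,"y":0,"z":0.001,"yaw":0,"grip":0.03},{"x":0,"y":0,"z":0.002,"yaw":0,"grip":0.03},{"x":0,"y":0,"z":0.003,"yaw":0,"grip":0.03},{"x":0,"y":0,"z":0.003,"yaw":0,"grip":0.03},{"x":0,"y":0,"z":0.003,"yaw":0,"grip":0.03}]'|sed -n '2p;4,6p'
```

```text
ee_pos: [588.8, -327.3, 56.9]
force: [0.2, -0.8, -4.5]
gripper_width: 41.8
gripper_force: 29.9
ee_pos: [590.0, -328.1, 56.3]
force: [0.1, -0.3, -3.0]
gripper_width: 42.1
gripper_force: 29.9
```

```bash
python3 -m crank '[{"x":0,"y":0,"z":0.001,"yaw":0,"grip":0.03},{"x":0,"y":0,"z":0.0015,"yaw":0,"grip":0.03},{"x":0,"y":0,"z":0.0015,"yaw":0,"grip":0.045},{"x":0,"y":0,"z":0.0015,"yaw":0,"grip":0.06},{"x":0,"y":0,"z":0.0015,"yaw":0,"grip":0.065}]'|sed -n '2p;4,6p'
python3 -m crank '[{"x":0,"y":0,"z":0,"yaw":0,"grip":0.065},{"x":0,"y":0,"z":-0.02,"yaw":0,"grip":0.065},{"x":0,"y":0,"z":-0.045,"yaw":0,"grip":0.065},{"x":0,"y":0,"z":-0.075,"yaw":0,"grip":0.065},{"x":0,"y":0,"z":-0.1,"yaw":0,"grip":0.07}]'|sed -n '2p;4,6p'
python3 -m crank '[{"x":0.02,"y":-0.005,"z":0,"yaw":0,"grip":0.08},{"x":0.05,"y":-0.013,"z":0,"yaw":0,"grip":0.08},{"x":0.08,"y":-0.02,"z":0,"yaw":0,"grip":0.08},{"x":0.11,"y":-0.028,"z":0,"yaw":0,"grip":0.08},{"x":0.14,"y":-0.036,"z":0,"yaw":0,"grip":0.08}]'|sed -n '2p'
python3 -m crank '[{"x":0.03,"y":-0.008,"z":0,"yaw":0,"grip":0.08},{"x":0.06,"y":-0.016,"z":0,"yaw":0,"grip":0.08},{"x":0.09,"y":-0.023,"z":0,"yaw":0,"grip":0.08},{"x":0.12,"y":-0.03,"z":0,"yaw":0,"grip":0.08},{"x":0.15,"y":-0.038,"z":0,"yaw":0,"grip":0.08}]'|sed -n '2p'
python3 -m crank '[{"x":0.03,"y":-0.008,"z":0,"yaw":-0.05,"grip":0.08},{"x":0.06,"y":-0.016,"z":0,"yaw":-0.1,"grip":0.08},{"x":0.09,"y":-0.023,"z":0,"yaw":-0.15,"grip":0.08},{"x":0.11,"y":-0.028,"z":0,"yaw":-0.2,"grip":0.08},{"x":0.11,"y":-0.028,"z":0,"yaw":-0.23,"grip":0.08}]'|sed -n '2p'
python3 -c "
from h import *
delta(581,86.7,90,90.4)"
```

```text
ee_pos: [590.2, -328.2, 55.1]
force: [0.1, -0.8, 0.5]
gripper_width: 55.3
gripper_force: 0.0
ee_pos: [590.0, -328.1, 156.3]
force: [0.7, -0.7, 0.8]
gripper_width: 68.5
gripper_force: 0.0
ee_pos: [585.3, -182.3, 154.8]
ee_pos: [581.4, -27.3, 154.8]
ee_pos: [578.2, 88.6, 154.8]
pos [578.2  88.6 154.8] rot [ 1.7995e+02 -1.1000e-01  9.0800e+01] F [ 0.8 -0.7  0.1] w 80.1 t 19.25
d [-0.0021  0.0027  0.0648] yaw 0.006912194369302581 q [ 8. 22. 95.  0. 63.  7.]
```

```bash
python3 -m crank '[{"x":-0.002,"y":0.0015,"z":0.01,"yaw":0,"grip":0.08},{"x":-0.002,"y":0.003,"z":0.022,"yaw":0,"grip":0.08},{"x":-0.002,"y":0.003,"z":0.036,"yaw":0,"grip":0.08},{"x":-0.002,"y":0.003,"z":0.055,"yaw":0,"grip":0.08},{"x":-0.002,"y":0.003,"z":0.066,"yaw":0,"grip":0.08}]'|sed -n '2p;4p'
python3 -m crank '[{"x":0,"y":0,"z":0,"yaw":0,"grip":0.07},{"x":0,"y":0,"z":0,"yaw":0,"grip":0.055},{"x":0,"y":0,"z":0,"yaw":0,"grip":0.045},{"x":0,"y":0,"z":0,"yaw":0,"grip":0.035},{"x":0,"y":0,"z":0,"yaw":0,"grip":0.03}]' 30 |sed -n '2p;4,6p'
python3 -m crank '[{"x":0,"y":0,"z":0,"yaw":0,"grip":0.03},{"x":0,"y":0,"z":0,"yaw":0,"grip":0.03},{"x":0,"y":0,"z":0,"yaw":0,"grip":0.03},{"x":0,"y":0,"z":0,"yaw":0,"grip":0.03},{"x":0,"y":0,"z":0,"yaw":0,"grip":0.03}]' 30
python3 -m crank '[{"x":0,"y":0,"z":-0.006,"yaw":0,"grip":0.03},{"x":0,"y":0,"z":-0.018,"yaw":0,"grip":0.03},{"x":0,"y":0,"z":-0.032,"yaw":0,"grip":0.03},{"x":0,"y":0,"z":-0.046,"yaw":0,"grip":0.03},{"x":0,"y":0,"z":-0.06,"yaw":0,"grip":0.03}]'|sed -n '2p;4,6p'
python3 -m crank '[{"x":-0.015,"y":-0.003,"z":-0.004,"yaw":0,"grip":0.03},{"x":-0.045,"y":-0.008,"z":-0.004,"yaw":0,"grip":0.03},{"x":-0.08,"y":-0.014,"z":-0.004,"yaw":0,"grip":0.03},{"x":-0.115,"y":-0.02,"z":-0.004,"yaw":0,"grip":0.03},{"x":-0.145,"y":-0.026,"z":-0.004,"yaw":0,"grip":0.03}]'|sed -n '2p;4,6p'
python3 -m crank '[{"x":-0.03,"y":-0.006,"z":0,"yaw":0.04,"grip":0.03},{"x":-0.06,"y":-0.012,"z":0,"yaw":0.08,"grip":0.03},{"x":-0.09,"y":-0.018,"z":0,"yaw":0.13,"grip":0.03},{"x":-0.12,"y":-0.024,"z":0,"yaw":0.18,"grip":0.03},{"x":-0.15,"y":-0.029,"z":0,"yaw":0.23,"grip":0.03}]'|sed -n '2p;4,6p'
python3 -c "
from h import *
delta(509,-309,90,77)"
```

```text
ee_pos: [580.4, 81.7, 86.3]
force: [-0.5, 0.3, -0.6]
ee_pos: [582.0, 82.7, 89.4]
force: [-0.5, 0.0, 0.2]
gripper_width: 49.4
gripper_force: 0.0
time_s: 20.5
ee_pos: [581.7, 82.7, 89.2]
ee_rot: [179.9, -0.0, 90.5]
force: [-0.2, -0.5, 5.9]
gripper_width: 42.3
gripper_force: 29.9
ee_pos: [580.6, 82.7, 148.2]
force: [-0.5, 1.1, -2.5]
gripper_width: 41.9
gripper_force: 29.9
ee_pos: [555.5, -64.1, 151.8]
force: [0.7, -1.4, -2.6]
gripper_width: 42.0
gripper_force: 29.9
ee_pos: [527.5, -213.8, 151.8]
force: [-0.0, -0.8, -2.7]
gripper_width: 42.4
gripper_force: 29.9
pos [ 527.5 -213.8  151.8] rot [-1.7988e+02 -4.0000e-02  7.7130e+01] F [-0.  -0.8 -2.7] w 42.4 t 21.75
d [-0.097   0.0033  0.0617] yaw 0.002344984612836156 q [-23.  21.  97.   0.  62. -10.]
```

```bash
python3 -m crank '[{"x":-0.02,"y":0.001,"z":0,"yaw":0,"grip":0.03},{"x":-0.05,"y":0.002,"z":0,"yaw":0,"grip":0.03},{"x":-0.08,"y":0.003,"z":0,"yaw":0,"grip":0.03},{"x":-0.1,"y":0.003,"z":0,"yaw":0,"grip":0.03},{"x":-0.1,"y":0.003,"z":0,"yaw":0,"grip":0.03}]'|sed -n '2p;4,6p'
python3 -m crank '[{"x":0,"y":0,"z":0.015,"yaw":0,"grip":0.03},{"x":0,"y":0,"z":0.03,"yaw":0,"grip":0.03},{"x":0,"y":0,"z":0.045,"yaw":0,"grip":0.03},{"x":0,"y":0,"z":0.055,"yaw":0,"grip":0.03},{"x":0,"y":0,"z":0.055,"yaw":0,"grip":0.03}]'|sed -n '2p;4,6p'
python3 -m crank '[{"x":0,"y":0,"z":0.0,"yaw":0,"grip":0.03},{"x":0,"y":0,"z":0.0,"yaw":0,"grip":0.03},{"x":0,"y":0,"z":0.0,"yaw":0,"grip":0.03},{"x":0,"y":0,"z":0.0,"yaw":0,"grip":0.03},{"x":0,"y":0,"z":0.0,"yaw":0,"grip":0.03}]'|sed -n '2p;4,6p'
python3 -c "
from h import *
delta(508,-313,54.3,77)"
```

```text
ee_pos: [508.4, -314.5, 151.6]
force: [0.2, -0.1, -1.9]
gripper_width: 42.0
gripper_force: 29.9
ee_pos: [508.0, -309.3, 94.6]
force: [0.7, 1.0, -2.8]
gripper_width: 42.2
gripper_force: 29.9
ee_pos: [509.9, -311.1, 98.2]
force: [-0.2, 0.1, -2.1]
gripper_width: 41.8
gripper_force: 29.9
pos [ 509.9 -311.1   98.2] rot [1.7993e+02 2.0000e-02 7.7280e+01] F [-0.2  0.1 -2.1] w 41.8 t 23.0
d [-0.0023 -0.0015  0.0439] yaw 0.004884058346640736 q [-32.  26.  97.   0.  56. -20.]
```

```bash
python3 -m crank '[{"x":-0.002,"y":-0.001,"z":0.01,"yaw":0,"grip":0.03},{"x":-0.002,"y":-0.001,"z":0.02,"yaw":0,"grip":0.03},{"x":-0.002,"y":-0.001,"z":0.03,"yaw":0,"grip":0.03},{"x":-0.002,"y":-0.001,"z":0.038,"yaw":0,"grip":0.03},{"x":-0.002,"y":-0.001,"z":0.04,"yaw":0,"grip":0.03}]'|sed -n '2p;4,6p'
python3 -m crank '[{"x":0,"y":0,"z":0.001,"yaw":0,"grip":0.03},{"x":0,"y":0,"z":0.002,"yaw":0,"grip":0.03},{"x":0,"y":0,"z":0.0025,"yaw":0,"grip":0.03},{"x":0,"y":0,"z":0.0025,"yaw":0,"grip":0.03},{"x":0,"y":0,"z":0.0025,"yaw":0,"grip":0.03}]'|sed -n '2p;4,6p'
```

```text
ee_pos: [506.9, -311.8, 54.9]
force: [-0.2, 0.6, -2.5]
gripper_width: 41.5
gripper_force: 29.9
ee_pos: [508.4, -312.8, 55.3]
force: [1.1, 0.1, -2.0]
gripper_width: 42.0
gripper_force: 29.9
```

```bash
python3 -m crank '[{"x":0,"y":0,"z":0.001,"yaw":0,"grip":0.03},{"x":0,"y":0,"z":0.0015,"yaw":0,"grip":0.03},{"x":0,"y":0,"z":0.0015,"yaw":0,"grip":0.045},{"x":0,"y":0,"z":0.0015,"yaw":0,"grip":0.06},{"x":0,"y":0,"z":0.0015,"yaw":0,"grip":0.065}]'|sed -n '2p;4,6p'
python3 -m crank '[{"x":0,"y":0,"z":0,"yaw":0,"grip":0.065},{"x":0,"y":0,"z":-0.02,"yaw":0,"grip":0.065},{"x":0,"y":0,"z":-0.045,"yaw":0,"grip":0.065},{"x":0,"y":0,"z":-0.075,"yaw":0,"grip":0.065},{"x":0,"y":0,"z":-0.11,"yaw":0,"grip":0.07}]'|sed -n '2p;4,6p'
python3 -m crank '[{"x":0.02,"y":-0.005,"z":-0.01,"yaw":0,"grip":0.09},{"x":0.05,"y":-0.013,"z":-0.02,"yaw":0,"grip":0.09},{"x":0.08,"y":-0.02,"z":-0.03,"yaw":0,"grip":0.09},{"x":0.11,"y":-0.028,"z":-0.04,"yaw":0,"grip":0.09},{"x":0.14,"y":-0.036,"z":-0.04,"yaw":0,"grip":0.09}]'|sed -n '2p'
python3 - <<'E'
from h import *
T=grab_frame("top");S=grab_frame("scene")
cv2.imwrite("pics/top3.png",T[:,:,::-1]);cv2.imwrite("pics/scene3.png",S[:,:,::-1])
M=greymask(T)
out=crop(T[:,:,::-1],180,195,100,100,4)
for g,a in((510.6,387.6),-.45),((476,297),-.33):
    p=fit({"top":T},*g,a,z0=.8);print(np.round(p,2))
    X=np.r_[top4(p[0],p[1],np.radians(p[2]),64.8),top4(p[0],p[1],np.radians(p[2]),.8)]
    for k in(X[:4],X[4:]): cv2.polylines(out,[((proj("top",k)-[180,195]+.5)*4).astype(int)],True,(0,0,255) if k[0,2]>9 else (255,0,0))
cv2.imwrite("pics/m3.png",np.hstack([out,cv2.resize(T[:,:,::-1],None,fx=.62,fy=.62)[:297].copy() if 0 else crop(T[:,:,::-1],300,180,230,160,1.7)[:400] if 0 else cv2.copyMakeBorder(crop(T[:,:,::-1],290,150,230,160,1.7),0,128,0,0,0)]))
delta(476,297,150,70)
E
```

```text
ee_pos: [508.4, -312.8, 53.7]
force: [-0.4, 0.2, 0.1]
gripper_width: 55.2
gripper_force: 0.0
ee_pos: [507.3, -312.1, 163.2]
force: [0.3, -0.4, 0.4]
gripper_width: 68.7
gripper_force: 0.0
ee_pos: [504.7, -167.3, 205.5]
[ 5.1177e+02  3.9024e+02 -2.7270e+01  2.4000e-01]
[ 4.7649e+02  2.9613e+02 -1.9900e+01  2.1000e-01]
pos [ 503.5 -164.6  204.2] rot [ 1.7998e+02 -9.0000e-02  7.7500e+01] F [ 0.4 -0.7  0.4] w 89.9 t 25.18
d [ 0.4446 -0.1268  0.0548] yaw 0.13094511876794687 q [-19.  15.  98.   0.  67.  -7.]
```

View pics/m3.png

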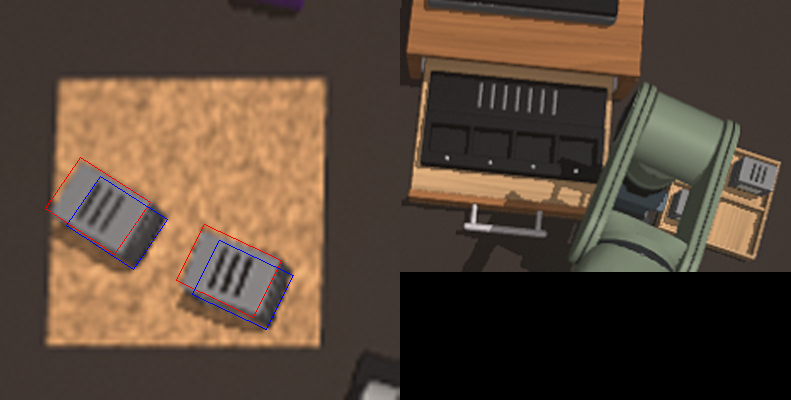

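The red/blue outlines follow both packs to within about 2 px; all four pockets are empty and the rack packs stand upright. I'll tighten the fit with a mask that includes the dark sides.

Run:
```python
import h; from h import *
for th in(50,70,90):
  def gm(im):
    hsv=cv2.cvtColor(cv2.GaussianBlur(im,(0,0),1.5),cv2.COLOR_RGB2HSV); return ((hsv[...,1]<th)&(hsv[...,2]>30)).astype(np.uint8)
  h.greymask=gm
  for f in("top0","top3"):
    T=cv2.imread(f"pics/{f}.png")[:,:,::-1].copy()
    for g,a in((511.2,389),-.47),((476.2,296.5),-.35): print(th,f,np.round(fit({"top":T},*g,a,z0=.8,r=25),2))
```

```text
50 top0 [ 5.1049e+02  3.8793e+02 -2.7800e+01  1.4000e-01]
50 top0 [ 4.7600e+02  2.9643e+02 -1.9160e+01  1.5000e-01]
50 top3 [ 5.1165e+02  3.9002e+02 -2.7800e+01  1.4000e-01]
50 top3 [ 4.7525e+02  2.9528e+02 -1.9830e+01  1.5000e-01]
70 top0 [511.64 391.79 -24.33   0.59]
70 top0 [ 4.7543e+02  2.9509e+02 -1.7170e+01  1.0000e-01]
70 top3 [511.34 391.89 -23.68   0.6 ]
70 top3 [ 4.7599e+02  2.9652e+02 -1.7150e+01  1.1000e-01]
90 top0 [509.9  385.57 -23.62   0.6 ]Traceback (most recent call last):
  File "<stdin>", line 8, in <module>
  File "h.py", line 45, in fit
    best=min((minimize(cost,[x,y,b],method="Nelder-Mead",options=dict(initial_simplex=[[x,y,b],[x+8,y,b],[x,y+8,b],[x,y,b+.2]],xatol=.05,fatol=1e-4)) for b in (a,a+.4,a-.4)),key=lambda r:r.fun)
  File "h.py", line 45, in <genexpr>
    best=min((minimize(cost,[x,y,b],method="Nelder-Mead",options=dict(initial_simplex=[[x,y,b],[x+8,y,b],[x,y+8,b],[x,y,b+.2]],xatol=.05,fatol=1e-4)) for b in (a,a+.4,a-.4)),key=lambda r:r.fun)
              ~~~~~~~~^^^^^^^^^^^^^^^^^^^^^^^^^^^^^^^^^^^^^^^^^^^^^^^^^^^^^^^^^^^^^^^^^^^^^^^^^^^^^^^^^^^^^^^^^^^^^^^^^^^^^^^^^^^^^^^^^^^^^^^^^^^^^^^
    res = _minimize_neldermead(fun, x0, args, callback, bounds=bounds,
                               **options)
    fxr = func(xr)
    fx = function(np.copy(x), *(wrapper_args + args))
  File "h.py", line 42, in cost
    q=(proj(n,X)-[x0,y0]+.5)*S-.5; w=np.zeros_like(m); cv2.fillConvexPoly(w,cv2.convexHull(np.round(q*16).astype(np.int32)),1,shift=4)
       ~~~~^^^^^
  File "h.py", line 9, in proj
    c=camera_model(n);return cv2.projectPoints(np.array(X,float).reshape(-1,1,3),cv2.Rodrigues(c["R"])[0],c["t"],c["intrinsics"],np.array(c["distortion"]))[0].reshape(-1,2)
ValueError: time passes only in moves, steps and waits
```

```bash
python3 -m crank '[{"x":0.02,"y":-0.006,"z":0,"yaw":0,"grip":0.09},{"x":0.05,"y":-0.014,"z":0,"yaw":0,"grip":0.09},{"x":0.085,"y":-0.024,"z":0,"yaw":0,"grip":0.09},{"x":0.12,"y":-0.034,"z":0,"yaw":0,"grip":0.09},{"x":0.15,"y":-0.043,"z":0,"yaw":0,"grip":0.09}]'|sed -n '2p'
python3 -m crank '[{"x":0.03,"y":-0.009,"z":0,"yaw":0,"grip":0.09},{"x":0.06,"y":-0.017,"z":0,"yaw":0,"grip":0.09},{"x":0.09,"y":-0.026,"z":0,"yaw":0,"grip":0.09},{"x":0.12,"y":-0.034,"z":0,"yaw":0,"grip":0.09},{"x":0.15,"y":-0.043,"z":0,"yaw":0,"grip":0.09}]'|sed -n '2p'
python3 -m crank '[{"x":0.03,"y":-0.009,"z":0.01,"yaw":0.03,"grip":0.09},{"x":0.06,"y":-0.017,"z":0.03,"yaw":0.06,"grip":0.09},{"x":0.09,"y":-0.026,"z":0.05,"yaw":0.09,"grip":0.09},{"x":0.12,"y":-0.034,"z":0.06,"yaw":0.115,"grip":0.09},{"x":0.142,"y":-0.04,"z":0.06,"yaw":0.115,"grip":0.09}]'|sed -n '2p'
python3 -m crank '[{"x":0,"y":0,"z":0,"yaw":0,"grip":0.09},{"x":0,"y":0,"z":0,"yaw":0,"grip":0.09},{"x":0,"y":0,"z":0,"yaw":0,"grip":0.09},{"x":0,"y":0,"z":0,"yaw":0,"grip":0.09},{"x":0,"y":0,"z":0,"yaw":0,"grip":0.09}]'|sed -n '2p'
python3 -c "
from h import *
delta(476,296.3,51,71)"
```

```text
ee_pos: [494.8, -11.2, 203.3]
ee_pos: [486.3, 144.3, 203.4]
ee_pos: [477.1, 291.8, 140.5]
ee_pos: [478.6, 289.5, 143.8]
pos [478.6 289.5 143.8] rot [ 1.7998e+02 -1.0000e-02  7.0610e+01] F [ 0.9  0.3 -1.1] w 90.0 t 26.85
d [ 0.0055 -0.0048  0.0928] yaw -0.00687828740753825 q [30. 21. 99. -0. 60. 49.]
```

```bash
python3 -m crank '[{"x":0.005,"y":-0.005,"z":0.01,"yaw":-0.007,"grip":0.09},{"x":0.0055,"y":-0.005,"z":0.03,"yaw":-0.007,"grip":0.09},{"x":0.0055,"y":-0.005,"z":0.055,"yaw":-0.007,"grip":0.09},{"x":0.0055,"y":-0.005,"z":0.08,"yaw":-0.007,"grip":0.09},{"x":0.0055,"y":-0.005,"z":0.093,"yaw":-0.007,"grip":0.09}]'|sed -n '2p;4p'
python3 -m crank '[{"x":0,"y":0,"z":0,"yaw":0,"grip":0.075},{"x":0,"y":0,"z":0,"yaw":0,"grip":0.06},{"x":0,"y":0,"z":0,"yaw":0,"grip":0.05},{"x":0,"y":0,"z":0,"yaw":0,"grip":0.04},{"x":0,"y":0,"z":0,"yaw":0,"grip":0.03}]' 30 |sed -n '2p;4,6p'
python3 -m crank '[{"x":0,"y":0,"z":0,"yaw":0,"grip":0.03},{"x":0,"y":0,"z":0,"yaw":0,"grip":0.03},{"x":0,"y":0,"z":0,"yaw":0,"grip":0.03},{"x":0,"y":0,"z":0,"yaw":0,"grip":0.03},{"x":0,"y":0,"z":0,"yaw":0,"grip":0.03}]' 30
python3 -c "
from h import *
delta(581,0,150,90.5)"
```

```text
ee_pos: [473.7, 296.5, 47.5]
force: [0.2, 0.2, 0.1]
ee_pos: [476.1, 298.0, 51.7]
force: [0.8, 0.6, -0.4]
gripper_width: 59.1
gripper_force: 0.0
time_s: 28.1
ee_pos: [475.6, 297.7, 51.0]
ee_rot: [180.0, -0.0, 71.1]
force: [-1.1, -0.8, 3.0]
gripper_width: 43.0
gripper_force: 29.0
pos [475.6 297.7  51. ] rot [ 1.7998e+02 -4.0000e-02  7.1100e+01] F [-1.1 -0.8  3. ] w 43.0 t 28.1
d [-0.2474  0.1963 -0.0991] yaw -0.3386737296451281 q [ 31.  27. 105.   0.  48.  50.]
```

```bash
python3 -m crank '[{"x":0,"y":0,"z":-0.01,"yaw":0,"grip":0.03},{"x":0,"y":0,"z":-0.03,"yaw":0,"grip":0.03},{"x":0,"y":0,"z":-0.055,"yaw":0,"grip":0.03},{"x":0,"y":0,"z":-0.08,"yaw":0,"grip":0.03},{"x":0,"y":0,"z":-0.1,"yaw":0,"grip":0.03}]'|sed -n '2p;4,6p'
python3 -m crank '[{"x":-0.012,"y":0.012,"z":0,"yaw":0,"grip":0.03},{"x":-0.032,"y":0.033,"z":0,"yaw":0,"grip":0.03},{"x":-0.052,"y":0.054,"z":0,"yaw":0,"grip":0.03},{"x":-0.072,"y":0.075,"z":0,"yaw":0,"grip":0.03},{"x":-0.09,"y":0.093,"z":0,"yaw":0,"grip":0.03}]'|sed -n '2p;4,6p'
python3 -m crank '[{"x":-0.02,"y":0.02,"z":0,"yaw":-0.06,"grip":0.03},{"x":-0.04,"y":0.04,"z":0,"yaw":-0.12,"grip":0.03},{"x":-0.06,"y":0.06,"z":0,"yaw":-0.18,"grip":0.03},{"x":-0.074,"y":0.075,"z":0,"yaw":-0.25,"grip":0.03},{"x":-0.074,"y":0.075,"z":0,"yaw":-0.335,"grip":0.03}]'|sed -n '2p;4,6p'
python3 -m crank '[{"x":0,"y":0,"z":0.005,"yaw":0,"grip":0.03},{"x":0,"y":0,"z":0.015,"yaw":0,"grip":0.03},{"x":0,"y":0,"z":0.022,"yaw":0,"grip":0.03},{"x":0,"y":0,"z":0.022,"yaw":0,"grip":0.03},{"x":0,"y":0,"z":0.022,"yaw":0,"grip":0.03}]'|sed -n '2p;4,6p'
python3 - <<'E'
from h import *
delta(580.7,88.1,90.2,90.2)
S=grab_frame("scene");T=grab_frame("top");s=state()["ee_pos"]
cv2.imwrite("pics/s4.png",np.hstack([crop(S[:,:,::-1],280,180,130,130,3),crop(T[:,:,::-1],180,190,130,130,3)]))
E
```

```text
ee_pos: [475.5, 297.5, 152.1]
force: [0.6, 0.7, -2.8]
gripper_width: 42.7
gripper_force: 29.0
ee_pos: [534.5, 180.7, 150.4]
force: [0.2, 0.6, -2.1]
gripper_width: 43.0
gripper_force: 29.0
ee_pos: [582.8, 84.2, 150.3]
force: [-0.5, 0.4, -2.6]
gripper_width: 43.2
gripper_force: 29.0
ee_pos: [580.3, 88.5, 127.4]
force: [-0.0, 0.3, -1.1]
gripper_width: 42.5
gripper_force: 29.0
pos [580.3  88.5 127.4] rot [-1.7986e+02  1.0000e-02  9.0300e+01] F [-0.   0.3 -1.1] w 42.5 t 29.77
d [-0.0004  0.0005  0.0372] yaw 0.001826435807328449 q [ 8. 24. 96.  0. 60.  7.]
```

View pics/s4.png

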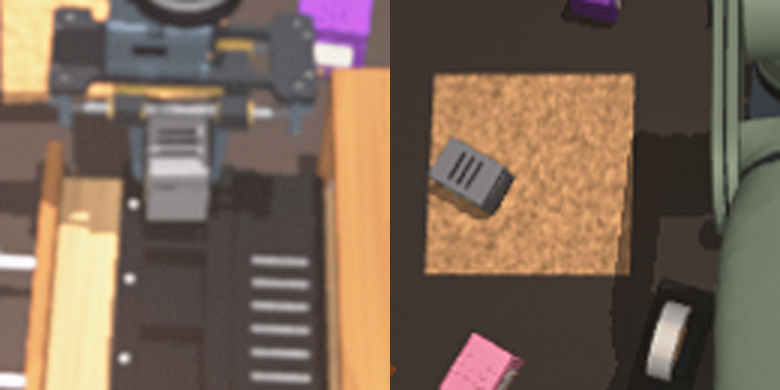

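The pack hangs upright over pocket 3 (left crop 178,180), and the other spent pack is still on the mat. I'm lowering in steps while watching the force.

```bash
python3 -m crank '[{"x":0,"y":0,"z":0.003,"yaw":0,"grip":0.03},{"x":0,"y":0,"z":0.006,"yaw":0,"grip":0.03},{"x":0,"y":0,"z":0.009,"yaw":0,"grip":0.03},{"x":0,"y":0,"z":0.012,"yaw":0,"grip":0.03},{"x":0,"y":0,"z":0.012,"yaw":0,"grip":0.03}]'|sed -n '2p;4,5p'
python3 -m crank '[{"x":0,"y":0,"z":0.002,"yaw":0,"grip":0.03},{"x":0,"y":0,"z":0.004,"yaw":0,"grip":0.03},{"x":0,"y":0,"z":0.006,"yaw":0,"grip":0.03},{"x":0,"y":0,"z":0.008,"yaw":0,"grip":0.03},{"x":0,"y":0,"z":0.008,"yaw":0,"grip":0.03}]'|sed -n '2p;4,5p'
```

```text
ee_pos: [580.7, 87.9, 115.6]
force: [-0.1, 0.3, -3.4]
gripper_width: 42.7
ee_pos: [581.2, 88.3, 108.2]
force: [-0.3, 0.8, -1.5]
gripper_width: 42.7
```

Entering (underside at about 58) with no reaction force; continuing.

```bash
python3 -m crank '[{"x":0,"y":0,"z":0.002,"yaw":0,"grip":0.03},{"x":0,"y":0,"z":0.004,"yaw":0,"grip":0.03},{"x":0,"y":0,"z":0.006,"yaw":0,"grip":0.03},{"x":0,"y":0,"z":0.008,"yaw":0,"grip":0.03},{"x":0,"y":0,"z":0.008,"yaw":0,"grip":0.03}]'|sed -n '2p;4,5p'
python3 -m crank '[{"x":0,"y":0,"z":0.002,"yaw":0,"grip":0.03},{"x":0,"y":0,"z":0.004,"yaw":0,"grip":0.03},{"x":0,"y":0,"z":0.005,"yaw":0,"grip":0.03},{"x":0,"y":0,"z":0.005,"yaw":0,"grip":0.03},{"x":0,"y":0,"z":0.005,"yaw":0,"grip":0.03}]'|sed -n '2p;4,5p'
```

```text
ee_pos: [581.1, 88.2, 99.9]
force: [0.6, 1.2, -3.8]
gripper_width: 42.5
ee_pos: [581.1, 88.1, 95.3]
force: [2.0, 3.6, -1.8]
gripper_width: 42.0
```

```bash
python3 -m crank '[{"x":0.0005,"y":0.0005,"z":0.001,"yaw":0,"grip":0.03},{"x":0.0005,"y":0.0005,"z":0.002,"yaw":0,"grip":0.03},{"x":0.0005,"y":0.0005,"z":0.003,"yaw":0,"grip":0.03},{"x":0.0005,"y":0.0005,"z":0.004,"yaw":0,"grip":0.03},{"x":0.0005,"y":0.0005,"z":0.005,"yaw":0,"grip":0.03}]'|sed -n '2p;4,5p'
python3 -m crank '[{"x":0,"y":0,"z":0.001,"yaw":0,"grip":0.03},{"x":0,"y":0,"z":0.0015,"yaw":0,"grip":0.03},{"x":0,"y":0,"z":0.002,"yaw":0,"grip":0.03},{"x":0,"y":0,"z":0.002,"yaw":0,"grip":0.03},{"x":0,"y":0,"z":0.002,"yaw":0,"grip":0.03}]'|sed -n '2p;4,5p'
```

```text
ee_pos: [581.7, 88.3, 90.9]
force: [-2.5, 1.0, 7.4]
gripper_width: 42.5
ee_pos: [582.6, 88.3, 90.9]
force: [-1.7, 1.7, 11.7]
gripper_width: 42.4
```

```bash
python3 -m crank '[{"x":0,"y":0,"z":-0.001,"yaw":0,"grip":0.045},{"x":0,"y":0,"z":-0.001,"yaw":0,"grip":0.055},{"x":0,"y":0,"z":-0.001,"yaw":0,"grip":0.07},{"x":0,"y":0,"z":-0.001,"yaw":0,"grip":0.07},{"x":0,"y":0,"z":-0.001,"yaw":0,"grip":0.07}]'|sed -n '2p;4,5p'
python3 -m crank '[{"x":0,"y":0,"z":-0.005,"yaw":0,"grip":0.07},{"x":0,"y":0,"z":-0.02,"yaw":0,"grip":0.07},{"x":0,"y":0,"z":-0.04,"yaw":0,"grip":0.07},{"x":0,"y":0,"z":-0.06,"yaw":0,"grip":0.07},{"x":0,"y":0,"z":-0.08,"yaw":0,"grip":0.07}]'|sed -n '2p;4,5p'
python3 -m crank '[{"x":-0.02,"y":-0.03,"z":-0.01,"yaw":0,"grip":0.07},{"x":-0.04,"y":-0.06,"z":-0.02,"yaw":0,"grip":0.07},{"x":-0.06,"y":-0.09,"z":-0.03,"yaw":0,"grip":0.09},{"x":-0.08,"y":-0.12,"z":-0.04,"yaw":0,"grip":0.09},{"x":-0.1,"y":-0.15,"z":-0.04,"yaw":0,"grip":0.09}]'|sed -n '2p;4,5p'
python3 - <<'E'
import h; from h import *
T=grab_frame("top");S=grab_frame("scene")
cv2.imwrite("pics/top5.png",T[:,:,::-1]);cv2.imwrite("pics/scene5.png",S[:,:,::-1])
print("A",np.round(fit({"top":T},511.2,389.2,-.48,z0=.8,r=25),2))
print("B",np.round(fit({"top":T},582,86.7,0,z0=40,vis=24,r=25),2))
delta(511.2,389.2,150,62.2)
cv2.imwrite("pics/m5.png",np.hstack([crop(S[:,:,::-1],300,190,130,190,3),crop(T[:,:,::-1],290,150,130,190,3)]))
E
```

```text
ee_pos: [581.5, 88.2, 89.1]
force: [-1.0, -0.2, -0.2]
gripper_width: 68.4
ee_pos: [581.6, 88.4, 170.4]
force: [0.0, 0.3, -0.6]
gripper_width: 70.2
ee_pos: [431.8, -13.1, 211.4]
force: [0.6, -0.3, 1.1]
gripper_width: 86.9
A [ 5.1166e+02  3.9003e+02 -2.7810e+01  2.4000e-01]
B [5.8325e+02 8.5810e+01 1.9800e+00 8.0000e-02]
pos [427.9 -14.  210. ] rot [-1.7989e+02  5.0000e-02  9.0150e+01] F [ 0.3 -0.2  0.2] w 89.8 t 33.72
d [0.4031 0.0844 0.0595] yaw 0.4877337642380872 q [ -3.   6. 109.  -0.  65.  -3.]
```

View pics/m5.png

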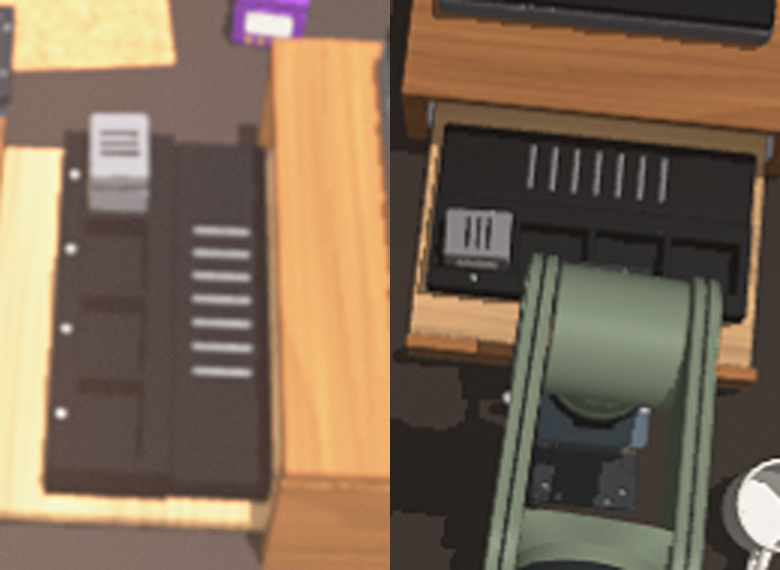

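The spent pack sits flush in pocket 3, looking the same as the charged one did. Pack A on the mat hasn't moved, so I'll fetch it.

```bash
python3 -m crank '[{"x":0.02,"y":0.004,"z":0,"yaw":0,"grip":0.09},{"x":0.05,"y":0.01,"z":0,"yaw":0,"grip":0.09},{"x":0.08,"y":0.017,"z":0,"yaw":0,"grip":0.09},{"x":0.11,"y":0.023,"z":0,"yaw":0,"grip":0.09},{"x":0.14,"y":0.029,"z":0,"yaw":0,"grip":0.09}]'|sed -n '2p'
python3 -m crank '[{"x":0.03,"y":0.006,"z":0,"yaw":0,"grip":0.09},{"x":0.06,"y":0.013,"z":0,"yaw":0,"grip":0.09},{"x":0.09,"y":0.019,"z":0,"yaw":0,"grip":0.09},{"x":0.12,"y":0.025,"z":0,"yaw":0,"grip":0.09},{"x":0.15,"y":0.031,"z":0,"yaw":0,"grip":0.09}]'|sed -n '2p'
python3 -m crank '[{"x":0.03,"y":0.006,"z":0.01,"yaw":0.1,"grip":0.09},{"x":0.06,"y":0.013,"z":0.03,"yaw":0.2,"grip":0.09},{"x":0.09,"y":0.019,"z":0.05,"yaw":0.3,"grip":0.09},{"x":0.113,"y":0.024,"z":0.06,"yaw":0.4,"grip":0.09},{"x":0.113,"y":0.024,"z":0.06,"yaw":0.485,"grip":0.09}]'|sed -n '2p'
python3 -m crank '[{"x":0,"y":0,"z":0,"yaw":0,"grip":0.09},{"x":0,"y":0,"z":0,"yaw":0,"grip":0.09},{"x":0,"y":0,"z":0,"yaw":0,"grip":0.09},{"x":0,"y":0,"z":0,"yaw":0,"grip":0.09},{"x":0,"y":0,"z":0,"yaw":0,"grip":0.09}]'|sed -n '2p'
python3 - <<'E'
from h import *
delta(511.4,389.6,51,62.2)
T=grab_frame("top"); cv2.imwrite("pics/top6.png",T[:,:,::-1]); c=np.array([[511.4,389.6]]); t=cv2.imread("pics/top5.png")
u,v=proj("top",[[511,390,30]])[0].astype(int); print(np.abs(T[v-20:v+20,u-20:u+20,::-1].astype(int)-t[v-20:v+20,u-20:u+20]).mean())
E
```

```text
ee_pos: [461.2, 129.6, 209.7]
ee_pos: [491.1, 280.2, 209.4]
ee_pos: [513.7, 395.4, 145.6]
ee_pos: [514.4, 390.7, 150.3]
pos [514.4 390.7 150.3] rot [ 1.7997e+02 -6.0000e-02  6.2500e+01] F [-0.1 -0.6  0.1] w 90.3 t 35.38
d [-0.0025 -0.0023  0.0993] yaw 0.005169409795963161 q [36. 28. 86.  0. 66. 64.]
33.24791666666667
```

```bash
python3 -m crank '[{"x":-0.004,"y":-0.003,"z":0.01,"yaw":0.005,"grip":0.09},{"x":-0.004,"y":-0.003,"z":0.03,"yaw":0.005,"grip":0.09},{"x":-0.004,"y":-0.003,"z":0.055,"yaw":0.005,"grip":0.09},{"x":-0.004,"y":-0.003,"z":0.08,"yaw":0.005,"grip":0.09},{"x":-0.004,"y":-0.003,"z":0.1,"yaw":0.005,"grip":0.09}]'|sed -n '2p;4p'
python3 -m crank '[{"x":0,"y":0,"z":0,"yaw":0,"grip":0.075},{"x":0,"y":0,"z":0,"yaw":0,"grip":0.06},{"x":0,"y":0,"z":0,"yaw":0,"grip":0.05},{"x":0,"y":0,"z":0,"yaw":0,"grip":0.04},{"x":0,"y":0,"z":0,"yaw":0,"grip":0.03}]' 30 |sed -n '2p;4,6p'
python3 -m crank '[{"x":0,"y":0,"z":0,"yaw":0,"grip":0.03},{"x":0,"y":0,"z":0,"yaw":0,"grip":0.03},{"x":0,"y":0,"z":0,"yaw":0,"grip":0.03},{"x":0,"y":0,"z":0,"yaw":0,"grip":0.03},{"x":0,"y":0,"z":0,"yaw":0,"grip":0.03}]' 30
python3 - <<'E'
from h import *
p=state()["ee_pos"]; a=np.radians(state()["ee_rot"][2]); off=(np.array([511.4,389.6])-p[:2])@[np.cos(a),np.sin(a)]; print("pack ahead of TCP along tool x",off)
delta(580.3,-50.3-off,150,90.3)
E
```

```text
ee_pos: [509.4, 388.3, 48.4]
force: [-0.7, 1.0, 0.2]
ee_pos: [510.6, 389.6, 51.3]
force: [-0.4, 0.2, -0.5]
gripper_width: 59.5
gripper_force: 0.0
time_s: 36.68
ee_pos: [510.0, 389.1, 50.2]
ee_rot: [180.0, -0.1, 62.2]
force: [-0.2, -1.1, 4.1]
gripper_width: 43.1
gripper_force: 28.8
pack ahead of TCP along tool x 1.072454186508764
pos [510.  389.1  50.2] rot [ 1.7998e+02 -6.0000e-02  6.2210e+01] F [-0.2 -1.1  4.1] w 43.1 t 36.68
d [-0.3568  0.2677 -0.1001] yaw -0.49031197956867184 q [36. 33. 94.  0. 54. 64.]
```

```bash
python3 -m crank '[{"x":0,"y":0,"z":-0.012,"yaw":0,"grip":0.03},{"x":0,"y":0,"z":-0.035,"yaw":0,"grip":0.03},{"x":0,"y":0,"z":-0.065,"yaw":0,"grip":0.03},{"x":0,"y":0,"z":-0.095,"yaw":0,"grip":0.03},{"x":0,"y":0,"z":-0.12,"yaw":0,"grip":0.03}]'|sed -n '2p;4,6p'
python3 -m crank '[{"x":-0.012,"y":0.009,"z":0,"yaw":0,"grip":0.03},{"x":-0.036,"y":0.027,"z":0,"yaw":0,"grip":0.03},{"x":-0.06,"y":0.045,"z":0,"yaw":0,"grip":0.03},{"x":-0.084,"y":0.063,"z":0,"yaw":0,"grip":0.03},{"x":-0.108,"y":0.081,"z":0,"yaw":0,"grip":0.03}]'|sed -n '2p;5p'
python3 -m crank '[{"x":-0.024,"y":0.018,"z":0,"yaw":0,"grip":0.03},{"x":-0.048,"y":0.036,"z":0,"yaw":0,"grip":0.03},{"x":-0.072,"y":0.054,"z":0,"yaw":0,"grip":0.03},{"x":-0.096,"y":0.072,"z":0,"yaw":0,"grip":0.03},{"x":-0.12,"y":0.09,"z":0,"yaw":0,"grip":0.03}]'|sed -n '2p;5p'
python3 -m crank '[{"x":-0.024,"y":0.018,"z":0,"yaw":-0.09,"grip":0.03},{"x":-0.048,"y":0.036,"z":0,"yaw":-0.19,"grip":0.03},{"x":-0.072,"y":0.054,"z":0,"yaw":-0.29,"grip":0.03},{"x":-0.096,"y":0.072,"z":0,"yaw":-0.39,"grip":0.03},{"x":-0.115,"y":0.086,"z":0,"yaw":-0.49,"grip":0.03}]'|sed -n '2p;5p'
python3 -m crank '[{"x":0,"y":0,"z":0,"yaw":0,"grip":0.03},{"x":0,"y":0,"z":0.01,"yaw":0,"grip":0.03},{"x":0,"y":0,"z":0.02,"yaw":0,"grip":0.03},{"x":0,"y":0,"z":0.03,"yaw":0,"grip":0.03},{"x":0,"y":0,"z":0.03,"yaw":0,"grip":0.03}]'|sed -n '2p;4,6p'
python3 -m crank '[{"x":0,"y":0,"z":0,"yaw":0,"grip":0.03},{"x":0,"y":0,"z":0,"yaw":0,"grip":0.03},{"x":0,"y":0,"z":0,"yaw":0,"grip":0.03},{"x":0,"y":0,"z":0,"yaw":0,"grip":0.03},{"x":0,"y":0,"z":0,"yaw":0,"grip":0.03}]'|sed -n '2p;4,6p'
python3 - <<'E'
from h import *
delta(580.3,-51.3,115,90.3)
S=grab_frame("scene");T=grab_frame("top")
cv2.imwrite("pics/s7.png",np.hstack([crop(S[:,:,::-1],290,190,130,130,3),crop(T[:,:,::-1],290,150,130,130,3)]))
E
```

```text
ee_pos: [509.5, 389.0, 171.3]
force: [0.9, 0.0, -3.3]
gripper_width: 43.2
gripper_force: 28.8
ee_pos: [529.8, 253.1, 167.8]
gripper_width: 41.7
ee_pos: [553.2, 105.1, 167.8]
gripper_width: 42.2
ee_pos: [575.7, -37.2, 167.8]
gripper_width: 42.3
ee_pos: [574.6, -33.3, 135.9]
force: [-0.3, 0.4, -2.3]
gripper_width: 42.1
gripper_force: 29.8
ee_pos: [577.4, -34.1, 139.9]
force: [0.4, 0.1, -3.3]
gripper_width: 41.9
gripper_force: 29.8
pos [577.4 -34.1 139.9] rot [179.94   0.    90.3 ] F [ 0.4  0.1 -3.3] w 41.9 t 39.18
d [-0.0172  0.0027  0.0249] yaw 2.700114993792181e-05 q [-5. 22. 97.  0. 61. -5.]
```

View pics/s7.png

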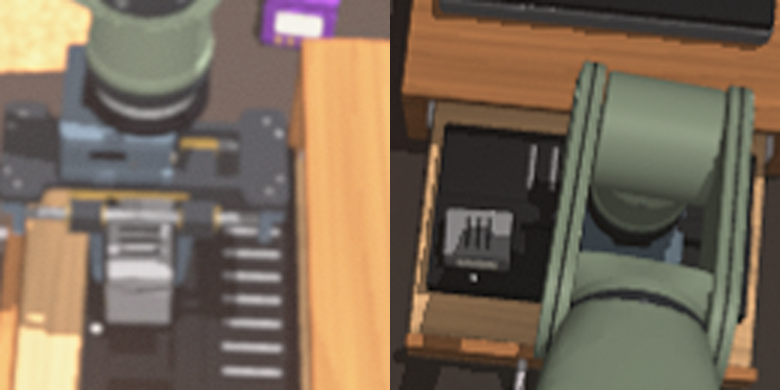

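The pack is held upright (left crop 140,275). I'm moving it 17 mm over to pocket 1, then lowering in steps.

```bash
python3 -m crank '[{"x":-0.006,"y":0.001,"z":0,"yaw":0,"grip":0.03},{"x":-0.012,"y":0.002,"z":0.006,"yaw":0,"grip":0.03},{"x":-0.0172,"y":0.0027,"z":0.013,"yaw":0,"grip":0.03},{"x":-0.0172,"y":0.0027,"z":0.02,"yaw":0,"grip":0.03},{"x":-0.0172,"y":0.0027,"z":0.022,"yaw":0,"grip":0.03}]'|sed -n '2p;4p'
python3 -m crank '[{"x":0,"y":0,"z":0,"yaw":0,"grip":0.03},{"x":0,"y":0,"z":0,"yaw":0,"grip":0.03},{"x":0,"y":0,"z":0,"yaw":0,"grip":0.03},{"x":0,"y":0,"z":0.002,"yaw":0,"grip":0.03},{"x":0,"y":0,"z":0.002,"yaw":0,"grip":0.03}]'|sed -n '2p;4p'
python3 -c "
from h import *
delta(580.4,-51.3,108,90.3)"
```

```text
ee_pos: [578.8, -52.0, 115.5]
force: [-0.2, 1.0, -2.9]
ee_pos: [579.9, -51.3, 115.4]
force: [-0.6, -0.7, -2.9]
pos [579.9 -51.3 115.4] rot [180.   -0.   90.3] F [-0.6 -0.7 -2.9] w 42.0 t 40.12
d [0.     0.0005 0.0074] yaw 7.099887488514557e-05 q [-6. 24. 98.  0. 58. -6.]
```

```bash
python3 -m crank '[{"x":0,"y":0.0003,"z":0.002,"yaw":0,"grip":0.03},{"x":0,"y":0.0003,"z":0.004,"yaw":0,"grip":0.03},{"x":0,"y":0.0003,"z":0.006,"yaw":0,"grip":0.03},{"x":0,"y":0.0003,"z":0.008,"yaw":0,"grip":0.03},{"x":0,"y":0.0003,"z":0.008,"yaw":0,"grip":0.03}]'|sed -n '2p;4p'
python3 -m crank '[{"x":0,"y":0,"z":0.002,"yaw":0,"grip":0.03},{"x":0,"y":0,"z":0.004,"yaw":0,"grip":0.03},{"x":0,"y":0,"z":0.006,"yaw":0,"grip":0.03},{"x":0,"y":0,"z":0.006,"yaw":0,"grip":0.03},{"x":0,"y":0,"z":0.006,"yaw":0,"grip":0.03}]'|sed -n '2p;4p'
```

```text
ee_pos: [582.8, -50.1, 111.9]
force: [-2.3, 5.7, 16.7]
ee_pos: [583.8, -47.6, 104.9]
force: [2.1, 12.4, 8.5]
```

Rim contact pushes the tool +y, so I'm yielding +y by 3 mm before going deeper.

```bash
python3 -m crank '[{"x":0.001,"y":0,"z":-0.002,"yaw":0,"grip":0.03},{"x":0.002,"y":0,"z":-0.002,"yaw":0,"grip":0.03},{"x":0.003,"y":0,"z":-0.002,"yaw":0,"grip":0.03},{"x":0.0035,"y":0,"z":-0.002,"yaw":0,"grip":0.03},{"x":0.0035,"y":0,"z":-0.002,"yaw":0,"grip":0.03}]'
python3 -m crank '[{"x":0,"y":0,"z":0.001,"yaw":0,"grip":0.03},{"x":0,"y":0,"z":0.002,"yaw":0,"grip":0.03},{"x":0,"y":0,"z":0.003,"yaw":0,"grip":0.03},{"x":0,"y":0,"z":0.004,"yaw":0,"grip":0.03},{"x":0,"y":0,"z":0.004,"yaw":0,"grip":0.03}]'
```

```text
time_s: 41.37
ee_pos: [582.0, -47.0, 104.6]
ee_rot: [179.7, -0.1, 90.2]
force: [2.9, 4.4, 3.1]
gripper_width: 41.7
gripper_force: 30.0
time_s: 41.78
ee_pos: [582.1, -46.2, 100.9]
ee_rot: [179.7, -0.2, 90.2]
force: [2.3, 8.2, 4.5]
gripper_width: 41.6
gripper_force: 30.0
```

```bash
python3 -m crank '[{"x":0.001,"y":-0.0005,"z":0.001,"yaw":0,"grip":0.03},{"x":0.0015,"y":-0.001,"z":0.002,"yaw":0,"grip":0.03},{"x":0.0015,"y":-0.001,"z":0.0035,"yaw":0,"grip":0.03},{"x":0.0015,"y":-0.001,"z":0.005,"yaw":0,"grip":0.03},{"x":0.0015,"y":-0.001,"z":0.005,"yaw":0,"grip":0.03}]'|sed -n '2,4p'
python3 -m crank '[{"x":0.0005,"y":0,"z":0.001,"yaw":0,"grip":0.03},{"x":0.0005,"y":0,"z":0.002,"yaw":0,"grip":0.03},{"x":0.0005,"y":0,"z":0.003,"yaw":0,"grip":0.03},{"x":0.0005,"y":0,"z":0.004,"yaw":0,"grip":0.03},{"x":0.0005,"y":0,"z":0.004,"yaw":0,"grip":0.03}]'|sed -n '2,4p'
```

```text
ee_pos: [580.4, -45.8, 95.0]
ee_rot: [179.8, -0.1, 90.2]
force: [3.6, 3.6, 1.1]
ee_pos: [579.3, -45.8, 90.3]
ee_rot: [180.0, -0.0, 90.3]
force: [2.3, 4.7, 0.7]
```

```bash
python3 -m crank '[{"x":0,"y":0,"z":0.001,"yaw":0,"grip":0.03},{"x":0,"y":0,"z":0.002,"yaw":0,"grip":0.03},{"x":0,"y":0,"z":0.002,"yaw":0,"grip":0.03},{"x":0,"y":0,"z":0.002,"yaw":0,"grip":0.03},{"x":0,"y":0,"z":0.002,"yaw":0,"grip":0.03}]'|sed -n '2,4p'
python3 -m crank '[{"x":0,"y":0,"z":0.0005,"yaw":0,"grip":0.03},{"x":0,"y":0,"z":0.001,"yaw":0,"grip":0.03},{"x":0,"y":0,"z":0.001,"yaw":0,"grip":0.03},{"x":0,"y":0,"z":0.001,"yaw":0,"grip":0.03},{"x":0,"y":0,"z":0.001,"yaw":0,"grip":0.03}]'|sed -n '2,4p'
```

```text
ee_pos: [579.3, -45.8, 90.1]
ee_rot: [179.9, -0.0, 90.3]
force: [-0.6, 3.3, 10.5]
ee_pos: [579.3, -45.8, 90.0]
ee_rot: [179.9, -0.0, 90.3]
force: [-1.0, 4.6, 15.0]
```

```bash
python3 -m crank '[{"x":0,"y":0,"z":-0.002,"yaw":0,"grip":0.045},{"x":0,"y":0,"z":-0.002,"yaw":0,"grip":0.055},{"x":0,"y":0,"z":-0.002,"yaw":0,"grip":0.07},{"x":0,"y":0,"z":-0.002,"yaw":0,"grip":0.07},{"x":0,"y":0,"z":-0.002,"yaw":0,"grip":0.07}]'|sed -n '2p;4,5p'
python3 -m crank '[{"x":0,"y":0,"z":-0.005,"yaw":0,"grip":0.07},{"x":0,"y":0,"z":-0.02,"yaw":0,"grip":0.07},{"x":0,"y":0,"z":-0.04,"yaw":0,"grip":0.07},{"x":0,"y":0,"z":-0.06,"yaw":0,"grip":0.07},{"x":0,"y":0,"z":-0.09,"yaw":0,"grip":0.07}]'|sed -n '2p;4,5p'
python3 -m crank '[{"x":0.005,"y":-0.03,"z":0,"yaw":0,"grip":0.07},{"x":0.01,"y":-0.06,"z":0,"yaw":0,"grip":0.07},{"x":0.015,"y":-0.09,"z":0,"yaw":0,"grip":0.091},{"x":0.02,"y":-0.12,"z":0,"yaw":0,"grip":0.091},{"x":0.025,"y":-0.15,"z":0,"yaw":0,"grip":0.091}]'|sed -n '2p;4,5p'
python3 -m crank '[{"x":0.001,"y":-0.02,"z":0,"yaw":0,"grip":0.091},{"x":0.002,"y":-0.04,"z":0,"yaw":0,"grip":0.091},{"x":0.003,"y":-0.06,"z":0,"yaw":0,"grip":0.091},{"x":0.003,"y":-0.07,"z":0,"yaw":0,"grip":0.091},{"x":0.003,"y":-0.07,"z":0,"yaw":0,"grip":0.091}]'|sed -n '2p;4,5p'
python3 - <<'E'
from h import *
T=grab_frame("top");S=grab_frame("scene")
cv2.imwrite("pics/top8.png",T[:,:,::-1]);cv2.imwrite("pics/scene8.png",S[:,:,::-1])
for y in(86.7,-50.3): print(np.round(fit({"top":T},582,y,0,z0=40,vis=24,r=25),2))
delta(363,-20,55,90.5)
cv2.imwrite("pics/m8.png",np.hstack([crop(S[:,:,::-1],300,190,130,190,3),crop(T[:,:,::-1],290,150,130,190,3)]))
E
```

```text
ee_pos: [578.5, -46.3, 88.7]
force: [-0.6, -0.5, -0.6]
gripper_width: 68.5
ee_pos: [577.7, -46.0, 178.6]
force: [0.8, 0.6, -0.8]
gripper_width: 69.9
ee_pos: [427.5, -21.6, 179.5]
force: [-0.7, 1.5, 0.3]
gripper_width: 87.2
ee_pos: [357.1, -19.1, 179.6]
force: [-0.1, 0.6, -0.1]
gripper_width: 90.9
[5.8228e+02 8.5870e+01 1.5300e+00 7.0000e-02]
[ 5.8043e+02 -4.8110e+01 -1.2700e+00  1.0000e-01]
pos [360.1 -19.2 179.9] rot [1.7988e+02 1.0000e-02 9.0280e+01] F [ 0.5 -0.2  0.1] w 90.9 t 45.22
d [-0.0008  0.0027  0.1249] yaw -0.003819904435855466 q [ -5.   1. 119.   0.  60.  -5.]
```

View pics/m8.png

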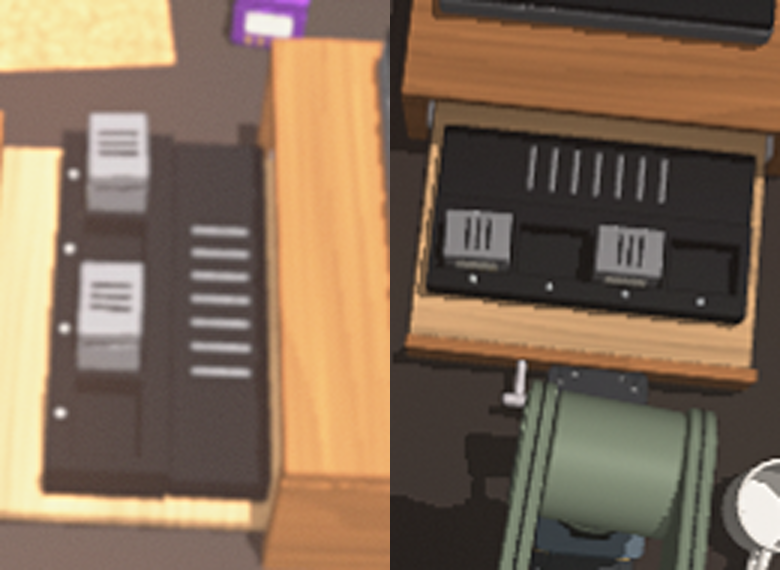

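Both packs look seated in pockets 3 and 1 (fits at home height, residuals 0.07 and 0.10). Next I lower in front of the bar and push the shelf home.

```bash
python3 -m crank '[{"x":-0.001,"y":0.002,"z":0.02,"yaw":0,"grip":0.091},{"x":-0.001,"y":0.002,"z":0.05,"yaw":0,"grip":0.091},{"x":-0.001,"y":0.002,"z":0.08,"yaw":0,"grip":0.091},{"x":-0.001,"y":0.002,"z":0.105,"yaw":0,"grip":0.091},{"x":-0.001,"y":0.002,"z":0.125,"yaw":0,"grip":0.091}]'|sed -n '2p;4p'
python3 -m crank '[{"x":0,"y":0.003,"z":0,"yaw":0,"grip":0.091},{"x":0,"y":0.006,"z":0,"yaw":0,"grip":0.091},{"x":0,"y":0.01,"z":0,"yaw":0,"grip":0.091},{"x":0,"y":0.014,"z":0,"yaw":0,"grip":0.091},{"x":0,"y":0.02,"z":0,"yaw":0,"grip":0.091}]'|sed -n '2p;4p'
python3 -m crank '[{"x":0,"y":0.006,"z":0,"yaw":0,"grip":0.091},{"x":0,"y":0.012,"z":0,"yaw":0,"grip":0.091},{"x":0,"y":0.018,"z":0,"yaw":0,"grip":0.091},{"x":0,"y":0.024,"z":0,"yaw":0,"grip":0.091},{"x":0,"y":0.03,"z":0,"yaw":0,"grip":0.091}]'|sed -n '2p;4p'
```

```text
ee_pos: [362.1, -20.2, 52.7]
force: [-0.8, 0.1, -0.0]
ee_pos: [382.6, -20.0, 55.5]
force: [-0.0, -0.8, 0.5]
ee_pos: [411.5, -19.9, 54.5]
force: [-2.4, -1.2, 2.6]
```

```bash
for i in 1; do
python3 -m crank '[{"x":0,"y":0.008,"z":0,"yaw":0,"grip":0.091},{"x":0,"y":0.016,"z":0,"yaw":0,"grip":0.091},{"x":0,"y":0.024,"z":0,"yaw":0,"grip":0.091},{"x":0,"y":0.032,"z":0,"yaw":0,"grip":0.091},{"x":0,"y":0.04,"z":0,"yaw":0,"grip":0.091}]'|sed -n '2p;4p'
python3 -m crank '[{"x":0,"y":0.008,"z":0,"yaw":0,"grip":0.091},{"x":0,"y":0.016,"z":0,"yaw":0,"grip":0.091},{"x":0,"y":0.024,"z":0,"yaw":0,"grip":0.091},{"x":0,"y":0.032,"z":0,"yaw":0,"grip":0.091},{"x":0,"y":0.04,"z":0,"yaw":0,"grip":0.091}]'|sed -n '2p;4p'
python3 -m crank '[{"x":0,"y":0.007,"z":0,"yaw":0,"grip":0.091},{"x":0,"y":0.014,"z":0,"yaw":0,"grip":0.091},{"x":0,"y":0.02,"z":0,"yaw":0,"grip":0.091},{"x":0,"y":0.026,"z":0,"yaw":0,"grip":0.091},{"x":0,"y":0.03,"z":0,"yaw":0,"grip":0.091}]'|sed -n '2p;4p'
python3 -m crank '[{"x":0,"y":0.003,"z":0,"yaw":0,"grip":0.091},{"x":0,"y":0.006,"z":0,"yaw":0,"grip":0.091},{"x":0,"y":0.009,"z":0,"yaw":0,"grip":0.091},{"x":0,"y":0.012,"z":0,"yaw":0,"grip":0.091},{"x":0,"y":0.014,"z":0,"yaw":0,"grip":0.091}]'|sed -n '2p;4p'
done
```

```text
ee_pos: [451.7, -19.9, 54.3]
force: [-4.1, -2.6, 1.8]
ee_pos: [491.6, -19.7, 54.2]
force: [-4.3, -3.3, 0.6]
ee_pos: [522.0, -19.2, 54.3]
force: [-2.5, -2.1, 0.1]
ee_pos: [535.4, -19.1, 54.4]
force: [-2.5, -2.6, -0.9]
```

```bash
python3 -m crank '[{"x":0,"y":0.001,"z":0,"yaw":0,"grip":0.091},{"x":0,"y":0.002,"z":0,"yaw":0,"grip":0.091},{"x":0,"y":0.003,"z":0,"yaw":0,"grip":0.091},{"x":0,"y":0.004,"z":0,"yaw":0,"grip":0.091},{"x":0,"y":0.005,"z":0,"yaw":0,"grip":0.091}]'|sed -n '2p;4p'
python3 -m crank '[{"x":0,"y":0.001,"z":0,"yaw":0,"grip":0.091},{"x":0,"y":0.002,"z":0,"yaw":0,"grip":0.091},{"x":0,"y":0.003,"z":0,"yaw":0,"grip":0.091},{"x":0,"y":0.003,"z":0,"yaw":0,"grip":0.091},{"x":0,"y":0.003,"z":0,"yaw":0,"grip":0.091}]'|sed -n '2p;4p'
```

```text
ee_pos: [540.0, -19.1, 54.5]
force: [-2.6, -1.2, -0.8]
ee_pos: [543.5, -19.1, 54.5]
force: [-2.3, -1.1, -0.0]
```

```bash
python3 -m crank '[{"x":0,"y":0.001,"z":0,"yaw":0,"grip":0.091},{"x":0,"y":0.002,"z":0,"yaw":0,"grip":0.091},{"x":0,"y":0.003,"z":0,"yaw":0,"grip":0.091},{"x":0,"y":0.003,"z":0,"yaw":0,"grip":0.091},{"x":0,"y":0.003,"z":0,"yaw":0,"grip":0.091}]'|sed -n '2p;4p'
python3 -m crank '[{"x":0,"y":0.001,"z":0,"yaw":0,"grip":0.091},{"x":0,"y":0.002,"z":0,"yaw":0,"grip":0.091},{"x":0,"y":0.002,"z":0,"yaw":0,"grip":0.091},{"x":0,"y":0.002,"z":0,"yaw":0,"grip":0.091},{"x":0,"y":0.002,"z":0,"yaw":0,"grip":0.091}]'|sed -n '2p;4p'
```

```text
ee_pos: [544.9, -19.1, 54.6]
force: [-6.3, -1.6, 3.3]
ee_pos: [545.0, -19.1, 54.7]
force: [-11.6, -1.6, 7.8]
```

The hard stop is at 545 mm with rising force, so the shelf is home. I'm backing off, lifting clear and checking.

```bash
python3 -m crank '[{"x":0,"y":-0.008,"z":0,"yaw":0,"grip":0.091},{"x":0,"y":-0.02,"z":0,"yaw":0,"grip":0.091},{"x":0,"y":-0.035,"z":0,"yaw":0,"grip":0.091},{"x":0,"y":-0.05,"z":0,"yaw":0,"grip":0.091},{"x":0,"y":-0.06,"z":-0.03,"yaw":0,"grip":0.091}]'|sed -n '2p;4p'
python3 -m crank '[{"x":0,"y":-0.02,"z":-0.03,"yaw":0,"grip":0.091},{"x":0,"y":-0.05,"z":-0.06,"yaw":0,"grip":0.091},{"x":0,"y":-0.08,"z":-0.09,"yaw":0,"grip":0.091},{"x":0,"y":-0.11,"z":-0.12,"yaw":0,"grip":0.091},{"x":0,"y":-0.12,"z":-0.15,"yaw":0,"grip":0.091}]'|sed -n '2p;4p'
python3 -m crank '[{"x":0,"y":0,"z":0,"yaw":0,"grip":0.091},{"x":0,"y":0,"z":0,"yaw":0,"grip":0.091},{"x":0,"y":0,"z":0,"yaw":0,"grip":0.091},{"x":0,"y":0,"z":0,"yaw":0,"grip":0.091},{"x":0,"y":0,"z":0,"yaw":0,"grip":0.091}]'|sed -n '2p;4p'
python3 - <<'E'
from h import *
T=grab_frame("top")[:,:,::-1];S=grab_frame("scene")[:,:,::-1]
cv2.imwrite("pics/fin.png",np.hstack([crop(S,220,120,220,360,1.6),crop(T,160,60,360,360,1.2) if 0 else cv2.copyMakeBorder(crop(T,170,70,360,300,1.2),0,216,0,0,0)]))
E
```

```text
ee_pos: [484.6, -19.0, 81.1]
force: [-0.2, 0.4, -0.4]
ee_pos: [365.1, -19.7, 235.7]
force: [0.9, -0.2, 0.1]
ee_pos: [368.1, -20.0, 233.2]
force: [0.5, 1.1, 0.0]
```

View pics/fin.png

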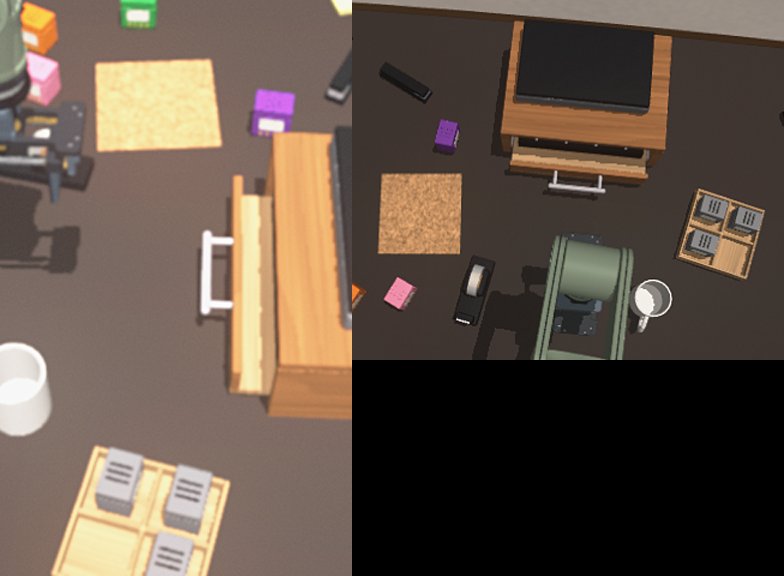

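The final pictures show three packs upright in the rack, an empty mat, the shelf closed as at the start, and the mug and tape in place.

```bash
python3 -c "
from workcell import *
print(job_done())"
```

```text
the job is handed in; nothing more can be done
None
```

The job is handed in with no verdict returned: the three charged packs stand in the ready rack, both spent packs are seated in charger pockets 1 and 3, the shelf is pushed home, and the mug and tape dispenser look unmoved in the final pictures.

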